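Put the specimen pots away in the crank-covered sample cooler

TASK

Put the specimen pots away in the bench cooler: first take the blue tip box off the cooler's cover and set it flat in the steel tray, then wind the cover fully open with the T-handle, put every specimen pot on the bench into the well (standing or lying), and wind the cover fully shut again. Leave everything else on the bench where it is.

Things in the scene. Friction and masses are not known exactly. Their poses are not given: they have to be found in the camera images.
- well (a point): Centre of the floor of the well of the white sample cooler (fixed bench unit). x points away from the robot to the hood, y left, z up. Inside the well is 120 mm (x) by 200 mm (y); walls rise 62 mm above this floor, which is 8 mm above the bench. The flat cover slides just above the walls (underside 63 mm, top 71 mm above this floor) and opens in +x into the hood.
- hood_top (a point): Centre of the top of the cooler's hood, the closed box behind the well into which the cover retreats: 146 mm (x) by 226 mm (y), 90 mm high above the bench. A thing left standing on the cover cannot pass into it. The drive deck to the right of well and hood has the same height: 282 mm (x) by 176 mm (y), from 104 to 280 mm right of the well's centre.
- cover_front (a point): Middle of the front edge of the cover's top (aluminium plate 132 x 206 x 8 mm, yellow stripe at the front edge). In the well's frame it is at x = -66 mm when shut, +64 mm when fully open. The drive is too stiff to push the cover by hand; it is geared to the T-handle.
- crank (a joint): Angle of the T-handle (rad) about its upright axis: 0 = cover fully shut, 9.42 (three half turns) = cover fully open; it grows when the handle is turned anticlockwise seen from above. 13.8 mm of cover travel per rad. The drive is stiff (0.25 N m of friction, about 5 N at the ends of the bar), has stops at both ends and stays where it is left.
- crank_axis (a point): Centre of the T-handle, where its level bar crosses its upright axis, on the drive deck 195 mm right (-y) of the well's centre, 135 mm above the bench (45 mm above the deck); it stays at that height. Bar: steel, 10 mm thick, 124 mm long plus ball ends; hub 28 mm across. At crank = 0 the bar lies along the cooler's y with the red ball to the left.
- bracket (a point): Outer end of the top of the fixed dark bearing bracket that holds the spindle's top: an arm 30 mm wide from the axis straight away along the cooler's +x, underside 18 mm and top 28 mm above the bar's centre line, to a post 85 mm from the axis. The bar passes under the arm but fingers holding it cannot, so work the ends through the half circle facing the robot.
- crank_red (a point): Centre of the red ball (20 mm) on one end of the T-handle's bar, 64 mm from the axis.
- crank_black (a point): Centre of the black ball (20 mm) on the other end of the bar, 64 mm from the axis.
- tipbox_center (a point): Centre of the loose blue pipette-tip box that stands on the cooler's cover: 90 mm (its x) by 58 mm (its y) by 50 mm tall (z up), 0.12 kg.
- tray: Shallow steel tray fixed on the bench at the right: 150 mm (x) by 170 mm (y), rim 12 mm high, floor and walls 3 mm thick; origin at the centre of its underside.
- pot1_center (a point): Centre of a closed specimen pot with a green cap, a plain cylinder 40 mm across and 48 mm tall, standing on the bench left of the cooler (its z axis points to the cap), 0.05 kg. May be absent.
- pot2_center (a point): Centre of a closed specimen pot with a red cap, a plain cylinder 40 mm across and 48 mm tall, standing on the bench left of the cooler (its z axis points to the cap), 0.05 kg. May be absent.
- pot3_center (a point): Centre of a closed specimen pot with a blue cap, a plain cylinder 40 mm across and 48 mm tall, standing on the bench left of the cooler (its z axis points to the cap), 0.05 kg. May be absent.
- pot4_center (a point): Centre of a closed specimen pot with a yellow cap, a plain cylinder 40 mm across and 48 mm tall, standing on the bench left of the cooler (its z axis points to the cap), 0.05 kg. May be absent.
- reagent: Bystander: upright white reagent bottle with red cap, 52 mm across, 72 mm tall; origin at the centre of its underside.
- petri: Bystander: closed petri dish, 60 mm across, 14 mm tall, lying on the cooler's hood; origin at the centre of its underside.
- pipette: Bystander: white and black pipette lying on the bench, about 245 mm long, 22 mm thick; origin at the centre of its underside.
- timer: Bystander: grey bench timer, 60 x 60 x 18 mm; origin at the centre of its underside.
- beaker: Bystander: glass beaker, 70 mm across, 70 mm tall; origin at the centre of its underside.
- slidebox: Bystander: green slide box, 85 x 100 x 32 mm; origin at the centre of its underside.

How it is judged:
On the way, in this order (a step that is already met when the one before it is completed fails the run):
1. the tip box lies flat in the tray while the cover is still shut (x of tipbox_center in the frame of tray between -0.05 and 0.05 m and y of tipbox_center in the frame of tray between -0.06 and 0.06 m and z of tipbox_center in the frame of tray below 0.04 m and angle between tipbox_center's own z axis and vertical below 0.15 rad and value of joint crank below 3 rad), for 0.2 s.
2. the cover is wound fully open (value of joint crank above 8.8 rad), for 0.1 s.
3. every pot present is inside the well (x of pot1_center in the frame of well between -0.06 and 0.06 m and y of pot1_center in the frame of well between -0.1 and 0.1 m and z of pot1_center in the frame of well between 0.005 and 0.05 m and x of pot2_center in the frame of well between -0.06 and 0.06 m and y of pot2_center in the frame of well between -0.1 and 0.1 m and z of pot2_center in the frame of well between 0.005 and 0.05 m and x of pot3_center in the frame of well between -0.06 and 0.06 m and y of pot3_center in the frame of well between -0.1 and 0.1 m and z of pot3_center in the frame of well between 0.005 and 0.05 m and x of pot4_center in the frame of well between -0.06 and 0.06 m and y of pot4_center in the frame of well between -0.1 and 0.1 m and z of pot4_center in the frame of well between 0.005 and 0.05 m), for 0.2 s.
At the end, for the whole second after the job is handed in: The cover is shut (crank below 0.4 rad, a gap under 6 mm), every pot present is inside the well below the cover, the tip box is flat (within 0.15 rad) inside the tray's rim (its centre within 50 mm in x and 60 mm in y of the tray's centre), all at rest (all of step 3 and value of joint crank below 0.4 rad and x of tipbox_center in the frame of tray between -0.05 and 0.05 m and y of tipbox_center in the frame of tray between -0.06 and 0.06 m and z of tipbox_center in the frame of tray below 0.04 m and angle between tipbox_center's own z axis and vertical below 0.15 rad and linear speed of each of pot1, pot2, pot3, pot4, tipbox below 0.02 m/s); the robot touches nothing.
It fails at once if a bystander (reagent bottle, petri dish, pipette, timer, beaker, slide box) is moved more than 40 mm (distance of any of reagent, petri, pipette, timer, beaker, slidebox from where it was at the start of the episode above 0.04 m).
Of pot1, pot2, pot3, pot4 only 2 to 4 are there at a start; the rules pass over those that are not, and their reading is None.
At some moment in a run one of pot1, pot2, pot3, pot4 may be knocked a few centimetres aside while the robot is not near it.
Once in a run the grip may slacken for a moment while it holds something.
It also fails if it takes over 210 s, if anything falls off the work surface, if the arm or the gripper's body presses on something with over 40 N, if the wrist force passes 120 N, or if a joint passes its speed limit or range.

ROBOT

A 6-joint arm with a two-finger parallel gripper is mounted at the origin on the work surface. World frame = base frame: x ahead of the robot, y to its left, z up, the work surface at z = 0. Lengths are in m, angles in rad, forces in N, time in s.
With the tool pointing down it reaches from about 0.375 to 0.9 m from the base axis. Payload 3.1 kg.
Tool frame: the origin (TCP) lies between the finger pads; the fingertips stand 17 mm ahead of it and the grasp point (between the pads) lies 2 mm behind it (robot.nose_length is the distance from the TCP to the fingertips, in m); z points along the fingers, y is the line along which they close (so a half turn about z gives the same grasp; the last joint's range is limited). The gripper opens to 87 mm and grips with 3 to 60 N. Pads are 19 mm wide; open, the fingers measure 117 mm over their backs; the gripper's body (75 mm by 190 mm) begins 51 mm behind the grasp point.
Start: joints at [1.056, 0.527, 1.433, -0, 1.181, -0.178], TCP at [0.207, 0.59, 0.211] pointing down, gripper open.
Joint ranges: [-3.08, 3.08], [-0.75, 2.2], [0.22, 2.44], [-1.43, 4.57], [0, 2.65], [-2.85, 2.85]. Speed limits (rad/s): [2.79, 2.79, 3.14, 3.14, 3.14, 3.14].

INTERFACE

Orientations are given as a unit quaternion [x, y, z, w].
In Python, from rig import robot, cams gives the robot as it stands.
- The arm moves only by the shell command python3 -m pendant 'ROWS' [FORCE]. ROWS is JSON, a list of rows, each an object with "jaw": the opening, from 0 (shut) to 1 (fully open); "linear": the shift along the tool's x, y, z in cm, a list of three; "twist": the turn about the tool's z in degrees. A call has 1 to 12 rows; each row shifts and turns the commanded pose from where the row before left it, along the tool's axes as they then stand; what a row does not reach is not made up. A row lasts 1/12 s, in which the tool goes at most 41.7 mm and 7.16 degrees, less where a joint would pass 70% of its speed; a pose out of reach is approached as far as the arm can. A call is refused whole if a number of a shift passes 4.17 or a number of a turn 7.16, either way. A call with a gripper value outside its range is refused whole. The fingers move at their own pace and stop on an object; FORCE is the grip in N (left out, the last holds). Time passes only in rows, so rows that do not move let the fingers close. It gives the time, the measured TCP pose, the force, the opening and the grip force at its end, in the units of the state.
- robot.get_obs(): the state, without advancing time (a new reading comes with each control period).
- cams.camera(name): name is "side" or "top"; returns a dict with "color" (400x640x3 uint8, blue, green, red), "depth" (400x640 float32, m along the optical axis (not along the pixel's ray), 0 where there is no reading), "fov_y" (degrees; the focal length in pixels is half the picture's height over the tangent of half this angle, whatever the lens; pixels are square), "cx", "cy" (the principal point, pixels), "k1" (the pictures are not rectified: a ray, as slopes to the right and down, at radius r is drawn at 1 + k1 r^2 times it, then the intrinsics apply), "view" (4x4, takes a point from world to camera coordinates). Camera axes: x right, y down, z forward; pixel columns grow to the right and rows downward; lengths in m; the calibration is good to about 2 mm. A picture is of the moment at which its call begins.
- robot.hand_in(): hands the job in; it is judged then, once.
The state is a dict: "time": time; "q": joint angles; "joint_velocities": joint speeds; "joint_torque": joint torques, N m; "position": TCP position; "tool_rot": TCP orientation; "ft_force": force on the tool from outside, world axes, zero at the start; "moment": the same for the moment, N m; "grip_width": finger opening in m; "grip_force": force on a finger pad.
Only numpy, scipy, OpenCV 4.12 (cv2) and the standard library are available. Lean on these libraries where they do the work, as an engineer would, in place of code of your own. Each camera call takes 0.05 s, during which the arm holds its last target. There are 200 camera calls.

## Working session

There is one attempt and no reset: what is moved stays moved. The work goes in short steps, Python scripts to look and compute and a shell command to move; the robot and the scene stay as the last step left them, time stands still between calls to the robot, and variables do not carry over. Pictures are saved under pics/ and viewed, at most 14 in all, crops included, and the job is handed in when it is done.

```bash
ls; mkdir -p pics; cat > h.py <<'E'
import numpy as np, cv2
from rig import robot, cams
from scipy.spatial.transform import Rotation as R
def shot(n,save=None):
    c=cams.camera(n)
    if save: cv2.imwrite('pics/'+save+'.png',c['color'])
    return c
def K(c):
    h=c['color'].shape[0]; f=h/2/np.tan(np.radians(c['fov_y'])/2)
    return f
def rays(c,uv):
    f=K(c); uv=np.atleast_2d(uv).astype(float)
    d=(uv-[c['cx'],c['cy']])/f; s=d.copy()
    for _ in range(20):
        r2=(s**2).sum(1,keepdims=True); s=d/(1+c['k1']*r2)
    return np.c_[s,np.ones(len(s))]
def onplane(c,uv,z):
    V=np.array(c['view']); Rw=V[:3,:3].T; o=-Rw@V[:3,3]
    d=rays(c,uv)@Rw.T
    return o+d*((z-o[2])/d[:,2])[:,None]
def cloud(c,mask=None):
    V=np.array(c['view']); d=c['depth']; m=d>0
    if mask is not None: m&=mask>0
    v,u=np.nonzero(m); p=rays(c,np.c_[u,v])*d[v,u][:,None]
    return (p-V[:3,3])@V[:3,:3], np.c_[u,v]
def proj(c,P):
    V=np.array(c['view']); p=np.atleast_2d(P)@V[:3,:3].T+V[:3,3]
    s=p[:,:2]/p[:,2:]; s=s*(1+c['k1']*(s**2).sum(1,keepdims=True))
    return s*K(c)+[c['cx'],c['cy']]
E
python3 - <<'E'
from h import *
for n in('top','side'):
    c=shot(n,n+'0'); V=np.array(c['view']); print(n,c['fov_y'],c['cx'],c['cy'],c['k1'],'cam',-V[:3,:3].T@V[:3,3]); print(V.round(3))
o=robot.get_obs(); print(o['position'],o['tool_rot'],o['time'],o['grip_width'],R.from_quat(o['tool_rot']).as_matrix().round(3))
E
```

```text
pics
top 50.54416344906561 315.0591215909271 193.8884340017419 -0.028827548739092632 cam [0.40074569 0.0381073  1.50155783]
[[-0.025 -1.    -0.015  0.071]
 [-0.997  0.026 -0.067  0.5  ]
 [ 0.068  0.013 -0.998  1.47 ]
 [ 0.     0.     0.     1.   ]]
side 42.97994079345553 327.98385400693905 195.7821157792599 -0.14746269101097018 cam [0.26186684 1.2486797  0.82797151]
[[-0.983 -0.182 -0.016  0.498]
 [-0.077  0.493 -0.867  0.122]
 [ 0.165 -0.851 -0.499  1.432]
 [ 0.     0.     0.     1.   ]]
[0.20618325 0.58930511 0.20966799] [ 1.67626064e-01  9.85850174e-01 -9.10431169e-04 -3.30460759e-04] 0.1 0.08718755133654102 [[-0.944  0.331 -0.001]
 [ 0.331  0.944 -0.002]
 [ 0.    -0.002 -1.   ]]
```

View pics/top0.png

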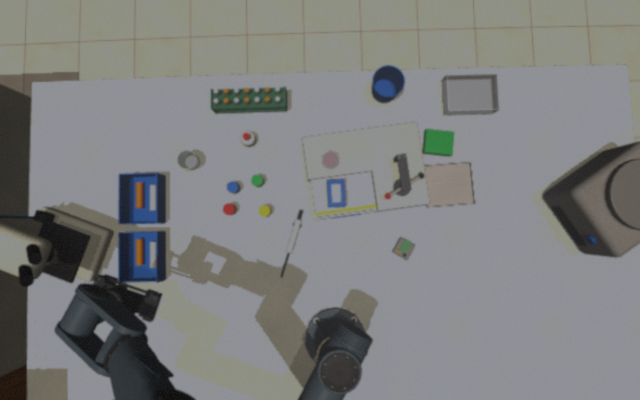

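View pics/side0.png

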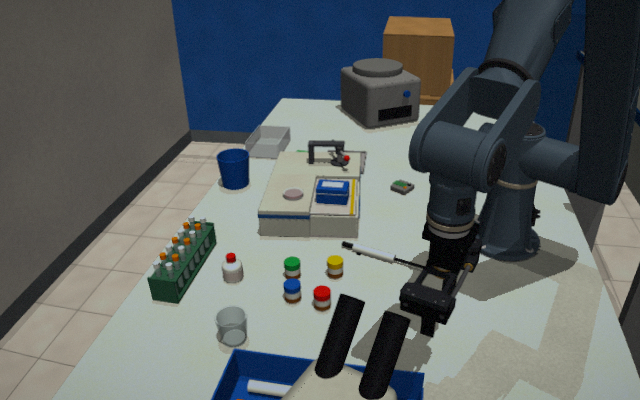

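The top view shows the cooler at about (365,170), the tip box at (337,193), four pots near (245,197), and the T-handle with its red ball at (388,196) and black ball at (421,175). Two things could be the tray: (449,185) and (470,95). I'll measure both.

```bash
python3 - <<'E'
from h import *
c=shot('top'); im=c['color']
cv2.imwrite('pics/crop1.png',cv2.resize(im[65:265,200:500],(0,0),fx=2.6,fy=2.6,interpolation=cv2.INTER_CUBIC))
d=c['depth']
P=np.zeros(im.shape); p,uv=cloud(c); P[uv[:,1],uv[:,0]]=p
for u,v in[(449,185),(449,170),(470,95),(473,185),(320,195),(350,150),(337,193),(403,170),(330,160),(404,248),(439,142),(400,205)]: print((u,v),P[v-1:v+2,u-1:u+2].reshape(-1,3).mean(0).round(4))
hsv=cv2.cvtColor(im,cv2.COLOR_BGR2HSV)
H,S,Vv=[hsv[...,i].astype(int) for i in range(3)]
box=np.zeros(im.shape[:2],bool); box[165:225,215:480]=1
def comp(name,m,z,x0,x1,y0,y1,n=1):
    m=m.copy(); w=np.zeros_like(m); w[y0:y1,x0:x1]=1; m&=w
    k,l,st,ce=cv2.connectedComponentsWithStats(m.astype(np.uint8))
    i=1+np.argmax(st[1:,4]); 
    rect=cv2.minAreaRect(np.argwhere(l==i)[:,::-1].astype(np.float32))
    q=onplane(c,cv2.boxPoints(rect),z)
    print(name,st[i,4],ce[i].round(1),onplane(c,ce[i],z)[0].round(4),'depthmean',np.median(P[l==i],0).round(4)); return q
blue=(H>100)&(H<130)&(S>110); red=((H<8)|(H>172))&(S>120); green=(H>45)&(H<85)&(S>110); yel=(H>18)&(H<35)&(S>120)
comp('pgreen',green,.048,240,285,165,225);comp('pred',red,.048,215,285,195,225)
comp('pblue',blue,.048,215,285,165,225);comp('pyel',yel,.048,240,285,195,225)
q=comp('tip',blue,.129,310,380,165,225);print(q.round(4))
q=comp('stripe',yel,.079,300,390,195,225);print(q.round(4))
comp('redball',red,.135,380,430,165,210)
comp('blackball',Vv<60,.135,415,430,165,185)
E
```

```text
(449, 185) [ 0.522  -0.4175  0.0014]
(449, 170) [ 0.5756 -0.4201  0.0009]
(470, 95) [ 0.845  -0.5083  0.0034]
(473, 185) [ 0.5195 -0.5011  0.0061]
(320, 195) [0.4932 0.0408 0.079 ]
(350, 150) [ 0.6415 -0.0639  0.0895]
(337, 193) [ 0.495  -0.0145  0.1304]
(403, 170) [ 0.5606 -0.2248  0.1622]
(330, 160) [0.6072 0.0046 0.1042]
(404, 248) [ 0.3053 -0.2459  0.0196]
(439, 142) [ 0.6713 -0.3802  0.0325]
(400, 205) [ 0.4523 -0.2246  0.0892]
pgreen 85 [257.  180.1] [0.5523 0.2572 0.048 ] depthmean [0.5525 0.2568 0.0489]
pred 94 [228.9 208.6] [0.4564 0.3559 0.048 ] depthmean [0.4552 0.3554 0.0483]
pblue 87 [232.6 186.6] [0.5321 0.3423 0.048 ] depthmean [0.5312 0.3413 0.0482]
pyel 90 [264.5 210.5] [0.4467 0.233  0.048 ] depthmean [0.4468 0.2317 0.0488]
tip 215 [335.8 192.7] [ 0.4961 -0.0107  0.129 ] depthmean [ 0.4961 -0.0102  0.129 ]
[[ 0.5382  0.0135  0.129 ]
 [ 0.5368 -0.0385  0.129 ]
 [ 0.4523 -0.0361  0.129 ]
 [ 0.4536  0.0157  0.129 ]]
stripe 96 [346.  209.4] [ 0.4425 -0.0453  0.079 ] depthmean [ 0.4432 -0.0449  0.0799]
[[ 0.4343  0.053   0.079 ]
 [ 0.4562 -0.1426  0.079 ]
 [ 0.4508 -0.1432  0.079 ]
 [ 0.4288  0.0524  0.079 ]]
redball 16 [387.2 195.6] [ 0.482  -0.1762  0.135 ] depthmean [ 0.4806 -0.1743  0.1428]
blackball 8 [420.9 175.1] [ 0.5456 -0.2874  0.135 ] depthmean [ 0.545  -0.2855  0.1437]
```

View pics/crop1.png

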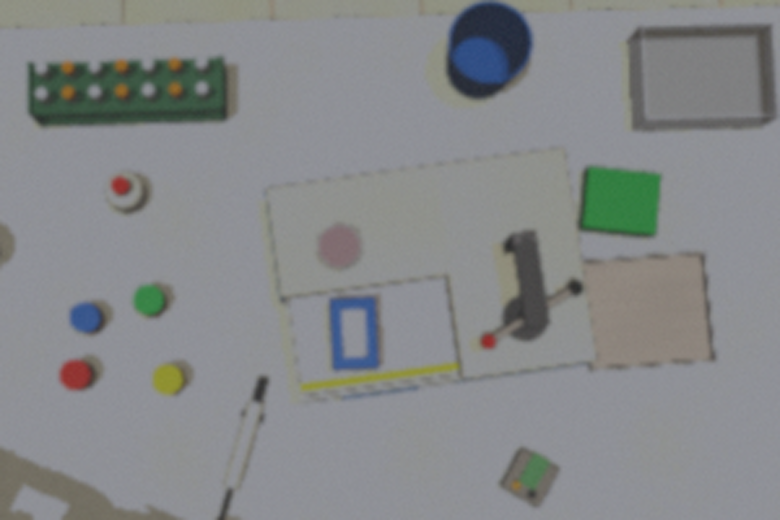

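The top view shows that the shallow tray is the brown-looking one, centred at about pixel (450,184), which is world (0.524,-0.42). The grey thing at (470,95) has high walls. The cooler's yaw is about 6.4°, and the crank starts at roughly 0.4 rad. Next I go to the tip box.

```bash
python3 -m pendant '[{"jaw":1,"linear":[0,0,0],"twist":-6.4},{"jaw":1,"linear":[0,0,0],"twist":-6.4},{"jaw":1,"linear":[0,0,0],"twist":-6.4},{"jaw":1,"linear":[-1.7,-3.5,0],"twist":0},{"jaw":1,"linear":[-1.7,-3.5,0],"twist":0},{"jaw":1,"linear":[-1.7,-3.5,0],"twist":0},{"jaw":1,"linear":[-1.7,-3.5,0],"twist":0},{"jaw":1,"linear":[-1.7,-3.5,0],"twist":0},{"jaw":1,"linear":[-1.7,-3.5,0],"twist":0},{"jaw":1,"linear":[-1.7,-3.5,0],"twist":0},{"jaw":1,"linear":[-1.7,-3.5,0],"twist":0},{"jaw":1,"linear":[-1.7,-3.5,0],"twist":0}]' 15
python3 -m pendant '[{"jaw":1,"linear":[-1.7,-3.5,0],"twist":0},{"jaw":1,"linear":[-1.7,-3.5,0],"twist":0},{"jaw":1,"linear":[-1.7,-3.5,0],"twist":0},{"jaw":1,"linear":[-1.7,-3.5,0],"twist":0},{"jaw":1,"linear":[-1.7,-3.5,0],"twist":0},{"jaw":1,"linear":[-1.7,-3.5,0],"twist":0},{"jaw":1,"linear":[-1.7,-3.5,0],"twist":0},{"jaw":1,"linear":[0,0,0],"twist":0},{"jaw":1,"linear":[0,0,0],"twist":0}]'
```

```text
time: 1.15
position: [0.3592, 0.2729, 0.2105]
tool_rot: [0.001, 1.0, -0.0, -0.0]
ft_force: [1.0, -0.1, 0.2]
grip_width: 0.087
grip_force: 0.0
time: 1.9
position: [0.4784, 0.0275, 0.2103]
tool_rot: [0.003, 1.0, 0.0, 0.0]
ft_force: [-0.5, 1.3, 0.3]
grip_width: 0.0869
grip_force: 0.0
```

```bash
python3 -m pendant '[{"jaw":1,"linear":[-1.8,-3.6,0],"twist":0},{"jaw":1,"linear":[0,-0.2,2.0],"twist":0},{"jaw":1,"linear":[0,0,3.5],"twist":0},{"jaw":1,"linear":[0,0,3.0],"twist":0},{"jaw":1,"linear":[0,0,2.0],"twist":0},{"jaw":1,"linear":[0,0,0],"twist":0},{"jaw":0.4,"linear":[0,0,0],"twist":0},{"jaw":0.4,"linear":[0,0,0],"twist":0},{"jaw":0.4,"linear":[0,0,0],"twist":0},{"jaw":0.4,"linear":[0,0,0],"twist":0},{"jaw":0.4,"linear":[0,0,0],"twist":0},{"jaw":0.4,"linear":[0,0,0],"twist":0}]' 15
```

```text
time: 2.9
position: [0.4963, -0.0088, 0.1067]
tool_rot: [0.001, 1.0, -0.0, 0.001]
ft_force: [-0.5, -0.3, 6.1]
grip_width: 0.0578
grip_force: 15.0
```

```bash
python3 -m pendant '[{"jaw":0.4,"linear":[0,0,-2.5],"twist":0},{"jaw":0.4,"linear":[0,0,-3],"twist":0},{"jaw":0.4,"linear":[0,0,-3],"twist":0},{"jaw":0.4,"linear":[0,0,-3],"twist":0},{"jaw":0.4,"linear":[0,-2.5,-1],"twist":0},{"jaw":0.4,"linear":[-0.4,-3.3,0],"twist":0},{"jaw":0.4,"linear":[-0.4,-3.3,0],"twist":0},{"jaw":0.4,"linear":[-0.4,-3.3,0],"twist":0},{"jaw":0.4,"linear":[-0.4,-3.3,0],"twist":0},{"jaw":0.4,"linear":[-0.4,-3.3,0],"twist":0},{"jaw":0.4,"linear":[-0.4,-3.3,0],"twist":0}]' 20
python3 -m pendant '[{"jaw":0.4,"linear":[-0.4,-3.3,0],"twist":0},{"jaw":0.4,"linear":[0,-3.3,0],"twist":0},{"jaw":0.4,"linear":[0,-3.3,0],"twist":0},{"jaw":0.4,"linear":[0,-3.3,0],"twist":0},{"jaw":0.4,"linear":[0,-3.3,0],"twist":0},{"jaw":0.4,"linear":[0,-3.0,0],"twist":0},{"jaw":0.4,"linear":[0,0,0],"twist":0},{"jaw":0.4,"linear":[0,0,0],"twist":0}]'
```

```text
time: 3.82
position: [0.5187, -0.233, 0.2306]
tool_rot: [0.001, 1.0, 0.0, -0.0]
ft_force: [1.1, 0.4, -0.9]
grip_width: 0.0572
grip_force: 20.0
time: 4.48
position: [0.5219, -0.4282, 0.2298]
tool_rot: [0.002, 1.0, 0.001, -0.0]
ft_force: [0.3, 0.8, -1.0]
grip_width: 0.0578
grip_force: 20.0
```

```bash
python3 -m pendant '[{"jaw":0.4,"linear":[0,-1,3],"twist":0},{"jaw":0.4,"linear":[0,0,3.5],"twist":0},{"jaw":0.4,"linear":[0,0,3.5],"twist":0},{"jaw":0.4,"linear":[0,0,3.5],"twist":0},{"jaw":0.4,"linear":[0,0,3],"twist":0},{"jaw":0.4,"linear":[0,0,1.8],"twist":0},{"jaw":0.4,"linear":[0,0,0.9],"twist":0},{"jaw":0.4,"linear":[0,0,0],"twist":0},{"jaw":0.4,"linear":[0,0,0],"twist":0}]'
```

```text
time: 5.23
position: [0.5232, -0.4361, 0.0391]
tool_rot: [0.0, 1.0, -0.0, 0.0]
ft_force: [-0.3, 0.3, -0.9]
grip_width: 0.0578
grip_force: 20.0
```

```bash
python3 -m pendant '[{"jaw":0.4,"linear":[0,0,0.4],"twist":0},{"jaw":0.4,"linear":[0,0,0.2],"twist":0},{"jaw":0.4,"linear":[0,0,0],"twist":0},{"jaw":0.8,"linear":[0,0,0],"twist":0},{"jaw":0.8,"linear":[0,0,0],"twist":0},{"jaw":0.8,"linear":[0,0,0],"twist":0},{"jaw":0.8,"linear":[0,0,-2],"twist":0},{"jaw":0.8,"linear":[0,0,-3.5],"twist":0},{"jaw":0.8,"linear":[0,0,-3.5],"twist":0},{"jaw":0.8,"linear":[0,0,-3.5],"twist":0},{"jaw":0.8,"linear":[0,0,-3.5],"twist":0},{"jaw":0.8,"linear":[0,0,-3.5],"twist":0}]'
python3 - <<'E'
from h import *
c=shot('top','t2')
cv2.imwrite('pics/crop2.png',cv2.resize(c['color'][115:235,290:490],(0,0),fx=4,fy=4,interpolation=cv2.INTER_CUBIC))
E
```

```text
time: 6.23
position: [0.5226, -0.4365, 0.2296]
tool_rot: [0.001, 1.0, -0.0, 0.0]
ft_force: [1.1, -0.3, 0.1]
grip_width: 0.0694
grip_force: 0.0
```

View pics/crop2.png

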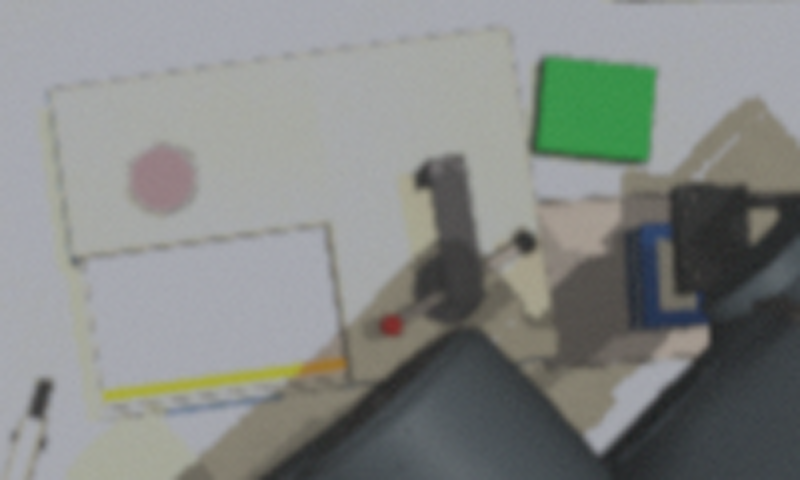

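The tip box lies in the tray at crop (675,275). The red ball is at crop (391,325) and the black one at (524,242). Next I move above the red end and twist +240° so the wrist has range for a full half turn.

```bash
python3 -m pendant '[{"jaw":0.45,"linear":[0.4,3.05,0],"twist":0},{"jaw":0.45,"linear":[0.4,3.05,0],"twist":0},{"jaw":0.45,"linear":[0.4,3.05,0],"twist":0},{"jaw":0.45,"linear":[0.4,3.05,0],"twist":0},{"jaw":0.45,"linear":[0.4,3.05,0],"twist":0},{"jaw":0.45,"linear":[0.4,3.05,0],"twist":0},{"jaw":0.45,"linear":[0.4,3.05,0],"twist":0},{"jaw":0.45,"linear":[0.3,3.05,0],"twist":0},{"jaw":0.45,"linear":[0,0,0],"twist":7},{"jaw":0.45,"linear":[0,0,0],"twist":7},{"jaw":0.45,"linear":[0,0,0],"twist":7},{"jaw":0.45,"linear":[0,0,0],"twist":7}]'
python3 -m pendant '[{"jaw":0.45,"linear":[0,0,0],"twist":7},{"jaw":0.45,"linear":[0,0,0],"twist":7},{"jaw":0.45,"linear":[0,0,0],"twist":7},{"jaw":0.45,"linear":[0,0,0],"twist":7},{"jaw":0.45,"linear":[0,0,0],"twist":7},{"jaw":0.45,"linear":[0,0,0],"twist":7},{"jaw":0.45,"linear":[0,0,0],"twist":7},{"jaw":0.45,"linear":[0,0,0],"twist":7},{"jaw":0.45,"linear":[0,0,0],"twist":7},{"jaw":0.45,"linear":[0,0,0],"twist":7},{"jaw":0.45,"linear":[0,0,0],"twist":7},{"jaw":0.45,"linear":[0,0,0],"twist":7}]'
python3 -m pendant '[{"jaw":0.45,"linear":[0,0,0],"twist":7},{"jaw":0.45,"linear":[0,0,0],"twist":7},{"jaw":0.45,"linear":[0,0,0],"twist":7},{"jaw":0.45,"linear":[0,0,0],"twist":7},{"jaw":0.45,"linear":[0,0,0],"twist":7},{"jaw":0.45,"linear":[0,0,0],"twist":7},{"jaw":0.45,"linear":[0,0,0],"twist":7},{"jaw":0.45,"linear":[0,0,0],"twist":7},{"jaw":0.45,"linear":[0,0,0],"twist":7},{"jaw":0.45,"linear":[0,0,0],"twist":7},{"jaw":0.45,"linear":[0,0,0],"twist":7},{"jaw":0.45,"linear":[0,0,0],"twist":7}]'
python3 -m pendant '[{"jaw":0.45,"linear":[0,0,0],"twist":7},{"jaw":0.45,"linear":[0,0,0],"twist":7},{"jaw":0.45,"linear":[0,0,0],"twist":7},{"jaw":0.45,"linear":[0,0,0],"twist":7},{"jaw":0.45,"linear":[0,0,0],"twist":7},{"jaw":0.45,"linear":[0,0,0],"twist":7},{"jaw":0.45,"linear":[0,0,0],"twist":2},{"jaw":0.45,"linear":[0,0,0],"twist":0},{"jaw":0.45,"linear":[0,0,0],"twist":0}]'
cat >> h.py <<'E'
def tooldelta(P):
    o=robot.get_obs(); M=R.from_quat(o['tool_rot']).as_matrix()
    print('pos',np.round(o['position'],4),'yaw',np.degrees(np.arctan2(M[1,0],M[0,0])).round(1),'q6',round(o['q'][5],2),'tilt',M[:,2].round(3))
    print('delta cm',(M.T@(np.array(P)-o['position'])*100).round(2))
E
python3 -c "
from h import *
tooldelta([.4913,-.1928,.133])"
```

```text
time: 7.28
position: [0.4923, -0.1923, 0.2279]
tool_rot: [0.245, 0.969, -0.0, 0.0]
ft_force: [-0.2, 0.2, 0.5]
grip_width: 0.0393
grip_force: 0.0
time: 8.28
position: [0.4922, -0.1927, 0.2277]
tool_rot: [0.831, 0.556, 0.0, 0.0]
ft_force: [0.3, -0.4, 0.1]
grip_width: 0.0394
grip_force: 0.0
time: 9.28
position: [0.4922, -0.1927, 0.2277]
tool_rot: [0.99, -0.143, 0.0, 0.0]
ft_force: [-0.0, -0.9, -0.0]
grip_width: 0.0388
grip_force: 0.0
time: 10.03
position: [0.4922, -0.1926, 0.2277]
tool_rot: [0.866, -0.5, 0.0, 0.0]
ft_force: [-0.3, 0.3, 0.2]
grip_width: 0.0392
grip_force: 0.0
pos [ 0.4922 -0.1926  0.2277] yaw -60.0 q6 2.03 tilt [ 0. -0. -1.]
delta cm [-0.03  0.08  9.47]
```

```bash
python3 -m pendant '[{"jaw":0.45,"linear":[0,0.1,3.4],"twist":0},{"jaw":0.45,"linear":[0,0,3],"twist":0},{"jaw":0.45,"linear":[0,0,2],"twist":0},{"jaw":0.45,"linear":[0,0,1],"twist":0},{"jaw":0.45,"linear":[0,0,0],"twist":0},{"jaw":0,"linear":[0,0,0],"twist":0},{"jaw":0,"linear":[0,0,0],"twist":0},{"jaw":0,"linear":[0,0,0],"twist":0},{"jaw":0,"linear":[0,0,0],"twist":0},{"jaw":0,"linear":[0,0,0],"twist":0}]' 20
```

```text
time: 10.87
position: [0.4919, -0.1935, 0.1346]
tool_rot: [0.866, -0.501, 0.001, 0.0]
ft_force: [-0.3, 0.7, -0.2]
grip_width: 0.0135
grip_force: 0.0
```

```bash
python3 -m pendant '[{"jaw":0,"linear":[0,0,0],"twist":0},{"jaw":0,"linear":[0,0,0],"twist":0},{"jaw":0,"linear":[0,0,0],"twist":0},{"jaw":0,"linear":[0.03,0.54,0],"twist":-7},{"jaw":0,"linear":[0.03,0.54,0],"twist":-7},{"jaw":0,"linear":[0.03,0.54,0],"twist":-7},{"jaw":0,"linear":[0.03,0.54,0],"twist":-7},{"jaw":0,"linear":[0.03,0.54,0],"twist":-7},{"jaw":0,"linear":[0.03,0.54,0],"twist":-7}]' 25
python3 -c "
from h import *
tooldelta([.5138,-.2318,.133]);o=robot.get_obs();print(o['ft_force'],o['moment'])"
```

```text
time: 11.62
position: [0.4708, -0.2177, 0.1335]
tool_rot: [0.988, -0.154, -0.0, -0.0]
ft_force: [0.4, -0.0, -0.2]
grip_width: 0.0006
grip_force: 0.0
pos [ 0.4708 -0.2177  0.1335] yaw -17.7 q6 1.23 tilt [-0.  0. -1.]
delta cm [4.52 0.03 0.05]
[ 0.43903822 -0.03463508 -0.16798917] [-0.04234204  0.11662237  0.00923191]
```

```bash
python3 - <<'E'
from h import *
c=shot('top');s=shot('side')
for uv in [(391/4+290,325/4+115),(524/4+290,242/4+115)]:
    print(onplane(c,uv,.135))
a=cv2.resize(c['color'][140:240,340:460],(600,500),interpolation=cv2.INTER_CUBIC)
b=cv2.resize(s['color'][120:240,290:390],(500,600),interpolation=cv2.INTER_CUBIC)
cv2.imwrite('pics/c3.png',np.hstack([cv2.resize(a,(480,400)),b[:480:,:][:400,:320]])); cv2.imwrite('pics/c3b.png',b)
E
```

```text
[[ 0.47991045 -0.17770925  0.135     ]]
[[ 0.54439116 -0.28770307  0.135     ]]
```

View pics/c3.png

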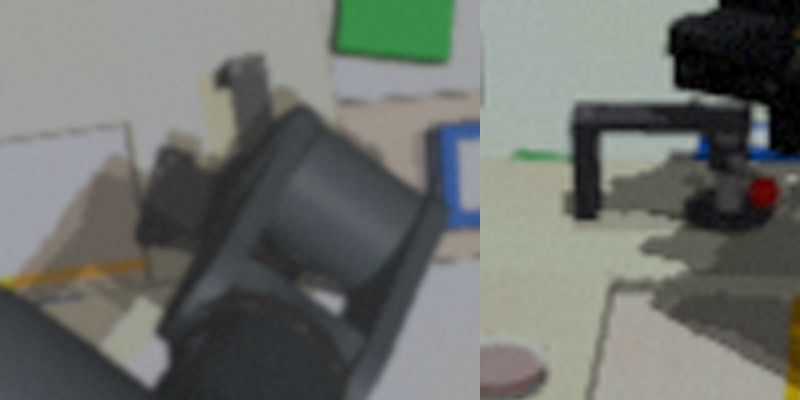

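```bash
python3 - <<'E'
from h import *
c=cams.camera('top');s=cams.camera('side')
im=s['color'];hsv=cv2.cvtColor(im,cv2.COLOR_BGR2HSV);H,S=hsv[...,0],hsv[...,1]
m=((H<8)|(H>172))&(S>120); w=np.zeros_like(m);w[145:170,335:360]=1;m&=w
v,u=np.nonzero(m);uvs=np.array([u.mean(),v.mean()]);print(uvs,len(u),np.median(cloud(s,m)[0],0))
def ray(c,uv):
    V=np.array(c['view']);Rw=V[:3,:3].T;d=rays(c,uv)[0]@Rw.T;return -Rw@V[:3,3],d/np.linalg.norm(d)
o1,d1=ray(c,(387.3,195.8));o2,d2=ray(s,uvs)
A=np.c_[d1,-d2];t=np.linalg.lstsq(A,o2-o1,rcond=None)[0];print(o1+d1*t[0],o2+d2*t[1])
print('tcp in side',proj(s,robot.get_obs()['position']),'exp red',proj(s,[.4815,-.176,.135]))
E
```

```text
[346.47222222 157.11111111] 36 [ 0.47888709 -0.17452044  0.137671  ]
[ 0.48122915 -0.17585268  0.1379241 ] [ 0.47751971 -0.17634545  0.13778248]
tcp in side [[350.36183933 152.94420285]] exp red [[345.20135059 157.87558271]]
```

View pics/c3b.png

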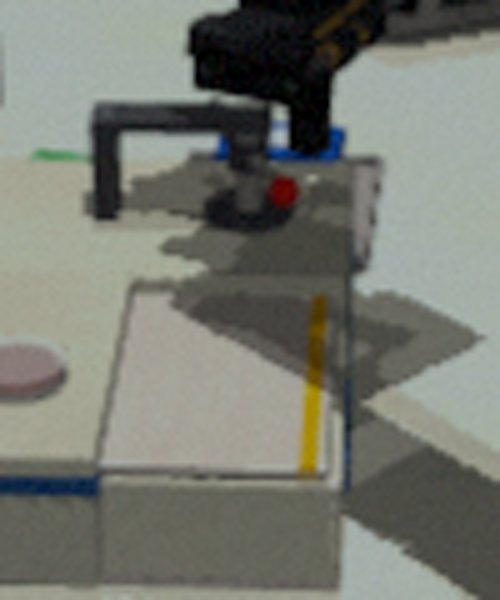

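```bash
python3 - <<'E'
from h import *
s=cams.camera('side');print(robot.nose_length)
p=robot.get_obs()['position'];print(p,proj(s,p-[0,0,robot.nose_length]))
pc,uv=cloud(s)
k=(np.abs(pc[:,:2]-p[:2])<.03).all(1)&(pc[:,2]>.1)
z=pc[k,2];print(np.sort(z)[:12],k.sum()); 
q=pc[k]; i=np.argsort(z)[:25:3]; print(np.c_[q[i],uv[k][i]].round(3))
E
```

```text
0.017
[ 0.4711853  -0.2174606   0.13353432] [[350.32084263 157.73840339]]
[0.13155108 0.13424277 0.13470565 0.13489084 0.13596278 0.13605817
 0.13698268 0.13735972 0.13873056 0.13878802 0.13895753 0.13899474] 630
[[ 4.97e-01 -2.33e-01  1.32e-01  3.43e+02  1.51e+02]
 [ 4.98e-01 -2.33e-01  1.35e-01  3.43e+02  1.50e+02]
 [ 4.98e-01 -1.98e-01  1.37e-01  3.41e+02  1.54e+02]
 [ 4.92e-01 -1.95e-01  1.39e-01  3.43e+02  1.54e+02]
 [ 4.98e-01 -2.36e-01  1.41e-01  3.43e+02  1.48e+02]
 [ 4.97e-01 -2.12e-01  1.41e-01  3.42e+02  1.51e+02]
 [ 4.99e-01 -2.19e-01  1.41e-01  3.42e+02  1.50e+02]
 [ 5.00e-01 -2.31e-01  1.46e-01  3.42e+02  1.47e+02]
 [ 4.77e-01 -2.08e-01  1.48e-01  3.48e+02  1.50e+02]]
```

```bash
python3 - <<'E'
from h import *
s=cams.camera('side')
pc,uv=cloud(s)
P=np.zeros((400,640,3));P[uv[:,1],uv[:,0]]=pc
for v in range(142,164,2): print(v,[tuple((P[v,u]*1000).astype(int)) for u in range(346,360,2)], [int(s['color'][v,u].mean()) for u in range(346,360,2)])
E
```

```text
142 [(np.int64(544), np.int64(-603), np.int64(-1)), (np.int64(478), np.int64(-214), np.int64(172)), (np.int64(470), np.int64(-205), np.int64(177)), (np.int64(463), np.int64(-201), np.int64(179)), (np.int64(460), np.int64(-220), np.int64(171)), (np.int64(503), np.int64(-603), np.int64(0)), (np.int64(496), np.int64(-613), np.int64(-3))] [131, 2, 0, 8, 4, 136, 170]
144 [(np.int64(523), np.int64(-470), np.int64(49)), (np.int64(477), np.int64(-206), np.int64(169)), (np.int64(471), np.int64(-207), np.int64(169)), (np.int64(463), np.int64(-200), np.int64(172)), (np.int64(459), np.int64(-219), np.int64(164)), (np.int64(501), np.int64(-586), np.int64(0)), (np.int64(493), np.int64(-586), np.int64(0))] [114, 7, 10, 3, 13, 131, 168]
146 [(np.int64(518), np.int64(-438), np.int64(55)), (np.int64(479), np.int64(-219), np.int64(156)), (np.int64(471), np.int64(-210), np.int64(161)), (np.int64(463), np.int64(-201), np.int64(165)), (np.int64(459), np.int64(-216), np.int64(159)), (np.int64(483), np.int64(-448), np.int64(53)), (np.int64(476), np.int64(-450), np.int64(53))] [143, 0, 12, 7, 2, 58, 78]
148 
[... 2207 characters left out ...]
t64(-172), np.int64(129)), (np.int64(484), np.int64(-255), np.int64(89)), (np.int64(476), np.int64(-247), np.int64(93)), (np.int64(470), np.int64(-255), np.int64(90)), (np.int64(463), np.int64(-252), np.int64(92)), (np.int64(458), np.int64(-259), np.int64(89)), (np.int64(451), np.int64(-258), np.int64(90))] [34, 41, 67, 76, 67, 67, 67]
162 [(np.int64(486), np.int64(-227), np.int64(94)), (np.int64(480), np.int64(-229), np.int64(94)), (np.int64(476), np.int64(-249), np.int64(85)), (np.int64(468), np.int64(-237), np.int64(91)), (np.int64(461), np.int64(-238), np.int64(91)), (np.int64(456), np.int64(-247), np.int64(87)), (np.int64(449), np.int64(-241), np.int64(91))] [18, 39, 72, 74, 85, 89, 92]
```

```bash
cat > tip.py <<'E'
from h import *
s=cams.camera('side'); o=robot.get_obs(); p=np.array(o['position']); pc,uv=cloud(s)
dark=s['color'][uv[:,1],uv[:,0]].mean(1)<35
k=(np.abs(pc[:,:2]-p[:2])<.06).all(1)&(pc[:,2]<p[2]+.06)&(pc[:,2]>.03)&dark
q=pc[k]; h=np.histogram(q[:,2]-p[2],bins=np.arange(-.04,.06,.006)); print(p,o['grip_width'],list(zip((h[1]*1000).round().astype(int).tolist(),h[0].tolist())))
E
python3 -m pendant '[{"jaw":0.45,"linear":[0,0,0],"twist":0},{"jaw":0.45,"linear":[0,0,-3],"twist":0},{"jaw":0.45,"linear":[0,0,-3],"twist":0},{"jaw":0.45,"linear":[0,0,-3],"twist":0},{"jaw":0.45,"linear":[0,0,0],"twist":0}]'; python3 tip.py
python3 -m pendant '[{"jaw":0,"linear":[0,0,0],"twist":0},{"jaw":0,"linear":[0,0,0],"twist":0},{"jaw":0,"linear":[0,0,0],"twist":0},{"jaw":0,"linear":[0,0,0],"twist":0},{"jaw":0,"linear":[0,0,0],"twist":0},{"jaw":0,"linear":[0,0,0],"twist":0},{"jaw":0,"linear":[0,0,0],"twist":0}]'; python3 tip.py
```

```text
time: 12.33
position: [0.4746, -0.2197, 0.2291]
tool_rot: [0.988, -0.157, 0.005, 0.003]
ft_force: [1.0, 0.5, -0.5]
grip_width: 0.0262
grip_force: 0.0
[ 0.47324457 -0.21879891  0.22671608] 0.03001870734154477 [(-40, 0), (-34, 0), (-28, 0), (-22, 0), (-16, 0), (-10, 0), (-4, 0), (2, 0), (8, 0), (14, 14), (20, 20), (26, 20), (32, 25), (38, 21), (44, 20), (50, 22)]
time: 12.97
position: [0.471, -0.2176, 0.2231]
tool_rot: [0.988, -0.157, -0.0, -0.0]
ft_force: [-0.1, -0.3, 0.7]
grip_width: 0.0024
grip_force: 0.0
[ 0.47108646 -0.21760114  0.22326911] 0.0018769548424792113 [(-40, 0), (-34, 0), (-28, 0), (-22, 0), (-16, 0), (-10, 0), (-4, 0), (2, 0), (8, 0), (14, 12), (20, 17), (26, 14), (32, 14), (38, 12), (44, 17), (50, 11)]
```

Depth shows that the real fingertips sit about 13 mm behind the reported TCP, not 17 mm ahead of it. The closure went above the bar, so I'll go 30 mm deeper than nominal and watch the force.

```bash
python3 -m pendant '[{"jaw":0.4,"linear":[0,0,0],"twist":7},{"jaw":0.4,"linear":[0,0,0],"twist":7},{"jaw":0.4,"linear":[0,0,0],"twist":7},{"jaw":0.4,"linear":[0,0,0],"twist":7},{"jaw":0.4,"linear":[0,0,0],"twist":7},{"jaw":0.4,"linear":[0,0,0],"twist":7},{"jaw":0.4,"linear":[0,0,0],"twist":0},{"jaw":0.4,"linear":[0,0,0],"twist":0}]'
python3 -c "
from h import *
tooldelta([.4903,-.1938,.106])"
```

```text
time: 13.68
position: [0.4711, -0.2176, 0.2236]
tool_rot: [0.866, -0.499, 0.0, -0.0]
ft_force: [0.3, 0.4, 0.1]
grip_width: 0.034
grip_force: 0.0
pos [ 0.4711 -0.2176  0.2236] yaw -59.9 q6 1.97 tilt [ 0. -0. -1.]
delta cm [-1.1  -2.85 11.76]
```

```bash
python3 -m pendant '[{"jaw":0.4,"linear":[-1.1,-2.85,0],"twist":0},{"jaw":0.4,"linear":[0,0,3.5],"twist":0},{"jaw":0.4,"linear":[0,0,3.0],"twist":0},{"jaw":0.4,"linear":[0,0,1.5],"twist":0},{"jaw":0.4,"linear":[0,0,1],"twist":0},{"jaw":0.4,"linear":[0,0,0.5],"twist":0},{"jaw":0.4,"linear":[0,0,0],"twist":0}]'
python3 -m pendant '[{"jaw":0.4,"linear":[0,0,0.6],"twist":0},{"jaw":0.4,"linear":[0,0,0.6],"twist":0},{"jaw":0.4,"linear":[0,0,0.4],"twist":0},{"jaw":0.4,"linear":[0,0,0.4],"twist":0},{"jaw":0.4,"linear":[0,0,0],"twist":0}]'
python3 -m pendant '[{"jaw":0,"linear":[0,0,0],"twist":0},{"jaw":0,"linear":[0,0,0],"twist":0},{"jaw":0,"linear":[0,0,0],"twist":0},{"jaw":0,"linear":[0,0,0],"twist":0},{"jaw":0,"linear":[0,0,0],"twist":0},{"jaw":0,"linear":[0,0,0],"twist":0},{"jaw":0,"linear":[0,0,0],"twist":0}]' 25
```

```text
time: 14.27
position: [0.4902, -0.1939, 0.1279]
tool_rot: [0.866, -0.5, -0.001, -0.0]
ft_force: [0.3, 0.6, -1.0]
grip_width: 0.0348
grip_force: 0.0
time: 14.68
position: [0.49, -0.1937, 0.108]
tool_rot: [0.866, -0.501, -0.0, -0.0]
ft_force: [-0.0, -0.0, 0.1]
grip_width: 0.0349
grip_force: 0.0
time: 15.27
position: [0.4902, -0.1941, 0.1087]
tool_rot: [0.866, -0.501, -0.0, 0.0]
ft_force: [-1.1, -1.2, 1.6]
grip_width: 0.009
grip_force: 25.0
```

```bash
python3 -m pendant '[{"jaw":0,"linear":[0.033,0.54,0],"twist":-7},{"jaw":0,"linear":[0.033,0.54,0],"twist":-7},{"jaw":0,"linear":[0.033,0.54,0],"twist":-7},{"jaw":0,"linear":[0.033,0.54,0],"twist":-7},{"jaw":0,"linear":[0.033,0.54,0],"twist":-7},{"jaw":0,"linear":[0.033,0.54,0],"twist":-7}]' 30
python3 -c "
from h import *
tooldelta([.513,-.232,.109]);o=robot.get_obs();print(o['ft_force'],o['moment'])"
```

```text
time: 15.77
position: [0.47, -0.2181, 0.1087]
tool_rot: [0.988, -0.155, -0.0, -0.001]
ft_force: [-0.3, 0.9, 2.7]
grip_width: 0.009
grip_force: 30.3
pos [ 0.47   -0.2181  0.1087] yaw -17.8 q6 1.23 tilt [-0.     0.001 -1.   ]
delta cm [ 4.52  0.01 -0.03]
[-0.27315226  0.91194228  2.71302876] [ 0.12561748  0.28573004 -0.24507769]
```

```bash
python3 -m pendant '[{"jaw":0,"linear":[0.033,0.54,0],"twist":-7},{"jaw":0,"linear":[0.033,0.54,0],"twist":-7},{"jaw":0,"linear":[0.033,0.54,0],"twist":-7},{"jaw":0,"linear":[0.033,0.54,0],"twist":-7},{"jaw":0,"linear":[0.033,0.54,0],"twist":-7},{"jaw":0,"linear":[0.033,0.54,0],"twist":-7},{"jaw":0,"linear":[0.033,0.54,0],"twist":-7},{"jaw":0,"linear":[0.033,0.54,0],"twist":-7},{"jaw":0,"linear":[0.033,0.54,0],"twist":-7},{"jaw":0,"linear":[0.033,0.54,0],"twist":-7}]'
python3 -m pendant '[{"jaw":0,"linear":[0.033,0.54,0],"twist":-7},{"jaw":0,"linear":[0.033,0.54,0],"twist":-7},{"jaw":0,"linear":[0.033,0.54,0],"twist":-7},{"jaw":0,"linear":[0.033,0.54,0],"twist":-7},{"jaw":0,"linear":[0.033,0.54,0],"twist":-7},{"jaw":0,"linear":[0.033,0.54,0],"twist":-7},{"jaw":0,"linear":[0.033,0.54,0],"twist":-7},{"jaw":0,"linear":[0.033,0.54,0],"twist":-7},{"jaw":0,"linear":[0.033,0.54,0],"twist":-7},{"jaw":0,"linear":[0.033,0.54,0],"twist":-7},{"jaw":0,"linear":[0,0,0],"twist":0}]'
python3 -c "
from h import *
tooldelta([.513,-.232,.109]);o=robot.get_obs();print(o['ft_force'],o['moment'])"
```

```text
time: 16.6
position: [0.4837, -0.2683, 0.1087]
tool_rot: [0.898, 0.44, -0.002, -0.0]
ft_force: [-4.4, -2.9, 3.2]
grip_width: 0.0091
grip_force: 30.2
time: 17.52
position: [0.537, -0.2718, 0.1088]
tool_rot: [0.484, 0.875, -0.001, 0.002]
ft_force: [-0.0, -4.9, -1.0]
grip_width: 0.0089
grip_force: 30.0
pos [ 0.537  -0.2718  0.1088] yaw 122.1 q6 -1.21 tilt [ 0.002 -0.004 -1.   ]
delta cm [ 4.65  0.08 -0.04]
[-0.01710915 -4.88005235 -1.03627559] [-0.75208844 -0.03494805  0.04985406]
```

```bash
python3 -m pendant '[{"jaw":0.2,"linear":[0,0,0],"twist":0},{"jaw":0.2,"linear":[0,0,0],"twist":0},{"jaw":0.2,"linear":[0,0,-3],"twist":0},{"jaw":0.2,"linear":[0,0,-3.5],"twist":0},{"jaw":0.2,"linear":[0,0,-3.5],"twist":0},{"jaw":0.4,"linear":[0,0,0],"twist":7},{"jaw":0.4,"linear":[0,0,0],"twist":7},{"jaw":0.4,"linear":[0,0,0],"twist":7},{"jaw":0.4,"linear":[0,0,0],"twist":7},{"jaw":0.4,"linear":[0,0,0],"twist":7},{"jaw":0.4,"linear":[0,0,0],"twist":7},{"jaw":0.4,"linear":[0,0,0],"twist":7}]'
python3 -m pendant '[{"jaw":0.4,"linear":[0,0,0],"twist":7},{"jaw":0.4,"linear":[0,0,0],"twist":7},{"jaw":0.4,"linear":[0,0,0],"twist":7},{"jaw":0.4,"linear":[0,0,0],"twist":7},{"jaw":0.4,"linear":[0,0,0],"twist":7},{"jaw":0.4,"linear":[0,0,0],"twist":7},{"jaw":0.4,"linear":[0,0,0],"twist":7},{"jaw":0.4,"linear":[0,0,0],"twist":7},{"jaw":0.4,"linear":[0,0,0],"twist":7},{"jaw":0.4,"linear":[0,0,0],"twist":7},{"jaw":0.4,"linear":[0,0,0],"twist":7},{"jaw":0.4,"linear":[0,0,0],"twist":7}]'
python3 -m pendant '[{"jaw":0.4,"linear":[0,0,0],"twist":7},{"jaw":0.4,"linear":[0,0,0],"twist":7},{"jaw":0.4,"linear":[0,0,0],"twist":7},{"jaw":0.4,"linear":[0,0,0],"twist":7},{"jaw":0.4,"linear":[0,0,0],"twist":7},{"jaw":0.4,"linear":[0,0,0],"twist":7},{"jaw":0.4,"linear":[0,0,0],"twist":5},{"jaw":0.4,"linear":[-3,0.05,0],"twist":0},{"jaw":0.4,"linear":[-3,0.05,0],"twist":0},{"jaw":0.4,"linear":[-3,0.05,0],"twist":0},{"jaw":0.4,"linear":[0,0,0],"twist":0}]'
python3 - <<'E'
from h import *
tooldelta([.490,-.1938,.108])
c=cams.camera('top');im=c['color'];hsv=cv2.cvtColor(im,cv2.COLOR_BGR2HSV);H,S=hsv[...,0],hsv[...,1]
m=(H>18)&(H<35)&(S>100);w=np.zeros_like(m);w[150:230,300:390]=1;m&=w
v,u=np.nonzero(m);print(len(u),onplane(c,(u.mean(),v.mean()),.079))
cv2.imwrite('pics/t4.png',cv2.resize(im[130:230,300:460],(800,500)))
E
```

```text
time: 18.52
position: [0.5352, -0.2685, 0.2082]
tool_rot: [0.807, 0.591, 0.0, -0.001]
ft_force: [-0.6, -0.3, -0.3]
grip_width: 0.0345
grip_force: 0.0
time: 19.52
position: [0.5352, -0.2686, 0.2081]
tool_rot: [0.995, -0.101, -0.001, -0.001]
ft_force: [1.0, -0.1, -0.2]
grip_width: 0.0347
grip_force: 0.0
time: 20.43
position: [0.4814, -0.1874, 0.2074]
tool_rot: [0.874, -0.485, -0.006, -0.002]
ft_force: [-0.4, 0.6, -0.0]
grip_width: 0.0347
grip_force: 0.0
pos [ 0.4814 -0.1874  0.2074] yaw -58.1 q6 1.99 tilt [-0.008  0.008 -1.   ]
delta cm [ 1.11 -0.42  9.93]
137 [[ 0.48608725 -0.04111777  0.079     ]]
```

View pics/t4.png

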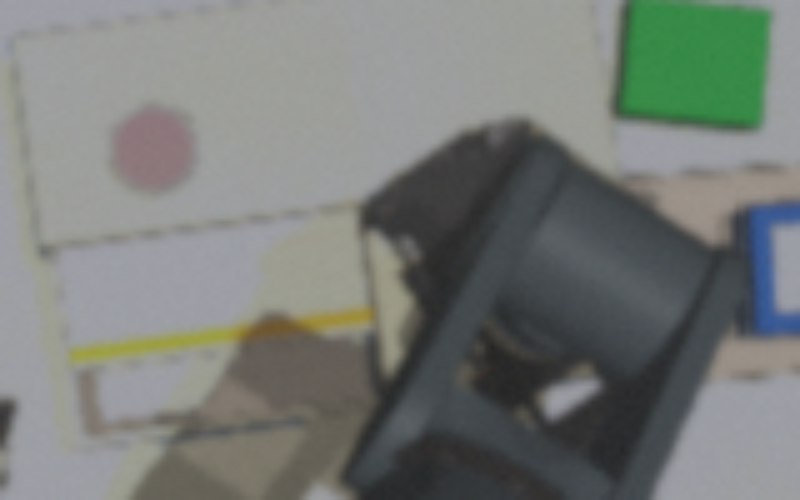

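The cover is a third open; its stripe is at crop (220,335). Next I grip the black end.

```bash
python3 -m pendant '[{"jaw":0.4,"linear":[0.3,-0.1,0],"twist":0},{"jaw":0.4,"linear":[0,0,3.5],"twist":0},{"jaw":0.4,"linear":[0,0,3.0],"twist":0},{"jaw":0.4,"linear":[0,0,2],"twist":0},{"jaw":0.4,"linear":[0,0,1.4],"twist":0},{"jaw":0.4,"linear":[0,0,0],"twist":0},{"jaw":0.4,"linear":[0,0,0],"twist":0}]'
python3 -c "
from h import *
tooldelta([.490,-.1942,.108])"
python3 -m pendant '[{"jaw":0,"linear":[0,0,0],"twist":0},{"jaw":0,"linear":[0,0,0],"twist":0},{"jaw":0,"linear":[0,0,0],"twist":0},{"jaw":0,"linear":[0,0,0],"twist":0},{"jaw":0,"linear":[0,0,0],"twist":0},{"jaw":0,"linear":[0,0,0],"twist":0},{"jaw":0,"linear":[0,0,0],"twist":0}]' 30
```

```text
time: 21.07
position: [0.49, -0.1971, 0.1089]
tool_rot: [0.874, -0.486, -0.0, -0.0]
ft_force: [-0.3, -0.6, 0.4]
grip_width: 0.0348
grip_force: 0.0
pos [ 0.49   -0.1971  0.1089] yaw -58.2 q6 1.99 tilt [-0.001  0.001 -1.   ]
delta cm [-0.25 -0.15  0.09]
time: 21.65
position: [0.4896, -0.1967, 0.1103]
tool_rot: [0.874, -0.485, 0.0, 0.0]
ft_force: [-1.2, -0.9, 4.2]
grip_width: 0.0087
grip_force: 30.0
```

```bash
python3 -m pendant '[{"jaw":0,"linear":[0.032,0.52,0],"twist":-7},{"jaw":0,"linear":[0.032,0.52,0],"twist":-7},{"jaw":0,"linear":[0.032,0.52,0],"twist":-7},{"jaw":0,"linear":[0.032,0.52,0],"twist":-7},{"jaw":0,"linear":[0.032,0.52,0],"twist":-7},{"jaw":0,"linear":[0.032,0.52,0],"twist":-7},{"jaw":0,"linear":[0.032,0.52,0],"twist":-7},{"jaw":0,"linear":[0.032,0.52,0],"twist":-7},{"jaw":0,"linear":[0.032,0.52,0],"twist":-7},{"jaw":0,"linear":[0.032,0.52,0],"twist":-7},{"jaw":0,"linear":[0.032,0.52,0],"twist":-7},{"jaw":0,"linear":[0.032,0.52,0],"twist":-7}]'
python3 -m pendant '[{"jaw":0,"linear":[0.032,0.52,0],"twist":-7},{"jaw":0,"linear":[0.032,0.52,0],"twist":-7},{"jaw":0,"linear":[0.032,0.52,0],"twist":-7},{"jaw":0,"linear":[0.032,0.52,0],"twist":-7},{"jaw":0,"linear":[0.032,0.52,0],"twist":-7},{"jaw":0,"linear":[0.032,0.52,0],"twist":-7},{"jaw":0,"linear":[0.032,0.52,0],"twist":-7},{"jaw":0,"linear":[0.032,0.52,0],"twist":-7},{"jaw":0,"linear":[0.032,0.52,0],"twist":-7},{"jaw":0,"linear":[0.032,0.52,0],"twist":-7},{"jaw":0,"linear":[0.032,0.52,0],"twist":-7},{"jaw":0,"linear":[0,0,0],"twist":0}]'
python3 -c "
from h import *
tooldelta([.513,-.232,.109]);o=robot.get_obs();print(o['ft_force'],o['moment'])"
```

```text
time: 22.65
position: [0.4731, -0.2514, 0.1103]
tool_rot: [0.974, 0.227, -0.0, -0.0]
ft_force: [-3.8, -0.7, 5.5]
grip_width: 0.009
grip_force: 30.3
time: 23.65
position: [0.5227, -0.2758, 0.1103]
tool_rot: [0.622, 0.783, -0.001, 0.002]
ft_force: [-1.1, -2.3, 3.7]
grip_width: 0.0088
grip_force: 30.0
pos [ 0.5227 -0.2758  0.1103] yaw 103.0 q6 -0.9 tilt [ 0.002 -0.003 -1.   ]
delta cm [4.49 0.04 0.11]
[-1.14479526 -2.25525479  3.68207547] [-0.62949544  0.12803479  0.0356197 ]
```

```bash
python3 -m pendant '[{"jaw":0,"linear":[0.032,0.54,0],"twist":-7},{"jaw":0,"linear":[0.032,0.54,0],"twist":-7},{"jaw":0,"linear":[0.032,0.54,0],"twist":-7},{"jaw":0,"linear":[0,0,0],"twist":0},{"jaw":0.2,"linear":[0,0,0],"twist":0},{"jaw":0.2,"linear":[0,0,0],"twist":0},{"jaw":0.2,"linear":[0,0,-3],"twist":0},{"jaw":0.2,"linear":[0,0,-3.5],"twist":0},{"jaw":0.2,"linear":[0,0,-3.5],"twist":0},{"jaw":0.4,"linear":[0,0,0],"twist":7},{"jaw":0.4,"linear":[0,0,0],"twist":7},{"jaw":0.4,"linear":[0,0,0],"twist":7}]'
python3 -m pendant '[{"jaw":0.4,"linear":[0,0,0],"twist":7},{"jaw":0.4,"linear":[0,0,0],"twist":7},{"jaw":0.4,"linear":[0,0,0],"twist":7},{"jaw":0.4,"linear":[0,0,0],"twist":7},{"jaw":0.4,"linear":[0,0,0],"twist":7},{"jaw":0.4,"linear":[0,0,0],"twist":7},{"jaw":0.4,"linear":[0,0,0],"twist":7},{"jaw":0.4,"linear":[0,0,0],"twist":7},{"jaw":0.4,"linear":[0,0,0],"twist":7},{"jaw":0.4,"linear":[0,0,0],"twist":7},{"jaw":0.4,"linear":[0,0,0],"twist":7},{"jaw":0.4,"linear":[0,0,0],"twist":7}]'
python3 -m pendant '[{"jaw":0.4,"linear":[0,0,0],"twist":7},{"jaw":0.4,"linear":[0,0,0],"twist":7},{"jaw":0.4,"linear":[0,0,0],"twist":7},{"jaw":0.4,"linear":[0,0,0],"twist":7},{"jaw":0.4,"linear":[0,0,0],"twist":7},{"jaw":0.4,"linear":[0,0,0],"twist":7},{"jaw":0.4,"linear":[0,0,0],"twist":7},{"jaw":0.4,"linear":[0,0,0],"twist":7},{"jaw":0.4,"linear":[0,0,0],"twist":7},{"jaw":0.4,"linear":[0,0,0],"twist":7},{"jaw":0.4,"linear":[0,0,0],"twist":5},{"jaw":0.4,"linear":[0,0,0],"twist":0}]'
python3 - <<'E'
from h import *
tooldelta([.488,-.1955,.108])
E
```

```text
time: 24.65
position: [0.536, -0.2663, 0.2097]
tool_rot: [0.627, 0.779, 0.001, -0.001]
ft_force: [0.4, -0.1, -0.2]
grip_width: 0.0298
grip_force: 0.0
time: 25.65
position: [0.5356, -0.266, 0.2084]
tool_rot: [0.987, 0.16, -0.001, -0.002]
ft_force: [0.0, 0.5, -0.5]
grip_width: 0.0352
grip_force: 0.0
time: 26.65
position: [0.5356, -0.2662, 0.2085]
tool_rot: [0.882, -0.472, -0.002, -0.001]
ft_force: [0.4, 0.6, 0.0]
grip_width: 0.0348
grip_force: 0.0
pos [ 0.5356 -0.2662  0.2085] yaw -56.3 q6 1.9 tilt [-0.002  0.003 -1.   ]
delta cm [-8.49  0.04 10.08]
```

```bash
python3 -m pendant '[{"jaw":0.4,"linear":[-2.8,0,0],"twist":0},{"jaw":0.4,"linear":[-2.8,0,0],"twist":0},{"jaw":0.4,"linear":[-2.9,0,0],"twist":0},{"jaw":0.4,"linear":[0,0,3.5],"twist":0},{"jaw":0.4,"linear":[0,0,3.0],"twist":0},{"jaw":0.4,"linear":[0,0,2.2],"twist":0},{"jaw":0.4,"linear":[0,0,1.4],"twist":0},{"jaw":0.4,"linear":[0,0,0],"twist":0},{"jaw":0.4,"linear":[0,0,0],"twist":0}]'
python3 -m pendant '[{"jaw":0,"linear":[0,0,0],"twist":0},{"jaw":0,"linear":[0,0,0],"twist":0},{"jaw":0,"linear":[0,0,0],"twist":0},{"jaw":0,"linear":[0,0,0],"twist":0},{"jaw":0,"linear":[0,0,0],"twist":0},{"jaw":0,"linear":[0,0,0],"twist":0},{"jaw":0,"linear":[0,0,0],"twist":0}]' 30
python3 -c "
from h import *
tooldelta([.513,-.232,.109])"
```

```text
time: 27.4
position: [0.4882, -0.1963, 0.1077]
tool_rot: [0.883, -0.47, -0.002, -0.0]
ft_force: [0.1, 0.8, -0.5]
grip_width: 0.0346
grip_force: 0.0
time: 27.98
position: [0.4888, -0.1977, 0.1092]
tool_rot: [0.883, -0.47, 0.0, 0.001]
ft_force: [-2.7, -1.6, 5.2]
grip_width: 0.0092
grip_force: 30.0
pos [ 0.4888 -0.1977  0.1092] yaw -56.1 q6 1.95 tilt [-0.    -0.001 -1.   ]
delta cm [ 4.2  -0.1   0.03]
```

```bash
python3 -m pendant '[{"jaw":0,"linear":[0.032,0.52,0],"twist":-7},{"jaw":0,"linear":[0.032,0.52,0],"twist":-7},{"jaw":0,"linear":[0.032,0.52,0],"twist":-7},{"jaw":0,"linear":[0.032,0.52,0],"twist":-7},{"jaw":0,"linear":[0.032,0.52,0],"twist":-7},{"jaw":0,"linear":[0.032,0.52,0],"twist":-7},{"jaw":0,"linear":[0.032,0.52,0],"twist":-7},{"jaw":0,"linear":[0.032,0.52,0],"twist":-7},{"jaw":0,"linear":[0.032,0.52,0],"twist":-7},{"jaw":0,"linear":[0.032,0.52,0],"twist":-7},{"jaw":0,"linear":[0.032,0.52,0],"twist":-7},{"jaw":0,"linear":[0.032,0.52,0],"twist":-7}]'
python3 -m pendant '[{"jaw":0,"linear":[0.032,0.52,0],"twist":-7},{"jaw":0,"linear":[0.032,0.52,0],"twist":-7},{"jaw":0,"linear":[0.032,0.52,0],"twist":-7},{"jaw":0,"linear":[0.032,0.52,0],"twist":-7},{"jaw":0,"linear":[0.032,0.52,0],"twist":-7},{"jaw":0,"linear":[0.032,0.52,0],"twist":-7},{"jaw":0,"linear":[0.032,0.52,0],"twist":-7},{"jaw":0,"linear":[0.032,0.52,0],"twist":-7},{"jaw":0,"linear":[0,0,0],"twist":0},{"jaw":0,"linear":[0,0,0],"twist":0}]'
python3 - <<'E'
from h import *
tooldelta([.513,-.232,.109]);o=robot.get_obs();print(o['ft_force'],o['moment'])
c=cams.camera('top');im=c['color'];hsv=cv2.cvtColor(im,cv2.COLOR_BGR2HSV);H,S=hsv[...,0],hsv[...,1]
m=(H>18)&(H<35)&(S>100);w=np.zeros_like(m);w[150:230,300:390]=1;m&=w
v,u=np.nonzero(m);print(len(u),onplane(c,(u.mean(),v.mean()),.079),onplane(c,np.c_[u,v][[u.argmin(),u.argmax()]],.079))
cv2.imwrite('pics/t5.png',cv2.resize(im[130:230,210:410],(800,400)))
hs={'g':(H>45)&(H<85)&(S>110),'r':((H<8)|(H>172))&(S>120),'b':(H>100)&(H<130)&(S>110),'y':(H>18)&(H<35)&(S>120)}
for k,m in hs.items():
    m=m.copy();w=np.zeros_like(m);w[165:230,210:285]=1;m&=w;n,l,st,ce=cv2.connectedComponentsWithStats(m.astype(np.uint8))
    i=1+np.argmax(st[1:,4]);print(k,st[i,4],onplane(c,ce[i],.048)[0].round(4))
E
```

```text
time: 28.98
position: [0.4742, -0.2525, 0.1093]
tool_rot: [0.97, 0.244, -0.001, -0.001]
ft_force: [-3.2, -0.1, 6.7]
grip_width: 0.009
grip_force: 30.2
time: 29.82
position: [0.5086, -0.2763, 0.1093]
tool_rot: [0.743, 0.669, -0.0, 0.001]
ft_force: [-2.5, -2.6, 4.6]
grip_width: 0.009
grip_force: 30.0
pos [ 0.5086 -0.2763  0.1093] yaw 83.9 q6 -0.58 tilt [ 0.001 -0.002 -1.   ]
delta cm [ 4.45 -0.03  0.02]
[-2.47030638 -2.56743557  4.62348619] [-0.55721979  0.47354367  0.11162225]<stdin>:5: RuntimeWarning: Mean of empty slice.
  ret = ret.dtype.type(ret / rcount)
Traceback (most recent call last):
ValueError: attempt to get argmin of an empty sequence
```

```bash
python3 -m pendant '[{"jaw":0,"linear":[0.032,0.52,0],"twist":-7},{"jaw":0,"linear":[0.01,0.2,0],"twist":-3},{"jaw":0,"linear":[0,0,0],"twist":0},{"jaw":0,"linear":[0,0,0],"twist":0},{"jaw":0.25,"linear":[0,0,0],"twist":0},{"jaw":0.25,"linear":[0,0,0],"twist":0},{"jaw":0.25,"linear":[0,0,-3],"twist":0},{"jaw":0.25,"linear":[0,0,-3.5],"twist":0},{"jaw":0.25,"linear":[0,0,-3.5],"twist":0},{"jaw":0.25,"linear":[0,0,0],"twist":0}]'
cat > pots.py <<'E'
from h import *
import sys
tooldelta([.5,.2,.2])
c=cams.camera('top');im=c['color'];hsv=cv2.cvtColor(im,cv2.COLOR_BGR2HSV);H,S=hsv[...,0],hsv[...,1]
if len(sys.argv)>1: cv2.imwrite('pics/%s.png'%sys.argv[1],cv2.resize(im[130:230,210:410],(800,400)))
hs={'g':(H>45)&(H<85)&(S>110),'r':((H<8)|(H>172))&(S>120),'b':(H>100)&(H<130)&(S>110),'y':(H>18)&(H<35)&(S>120)}
for k,m in hs.items():
    m=m.copy();w=np.zeros_like(m);w[150:230,200:385]=1;w[165:,:]&=True;m&=w;n,l,st,ce=cv2.connectedComponentsWithStats(m.astype(np.uint8))
    for i in range(1,n):
        if st[i,4]>25: print(k,st[i,4],onplane(c,ce[i],.048)[0].round(4))
E
python3 pots.py t5
```

```text
time: 30.7
position: [0.5195, -0.277, 0.215]
tool_rot: [0.683, 0.731, 0.001, 0.006]
ft_force: [0.6, -0.5, 0.6]
grip_width: 0.0216
grip_force: 0.0
pos [ 0.5195 -0.277   0.215 ] yaw 93.9 q6 -0.75 tilt [ 0.011 -0.007 -1.   ]
delta cm [47.73  1.29  1.14]
g 86 [0.5526 0.2572 0.048 ]
r 93 [0.4563 0.3557 0.048 ]
b 87 [0.5319 0.3424 0.048 ]
y 89 [0.4697 0.2083 0.048 ]
```

View pics/t5.png

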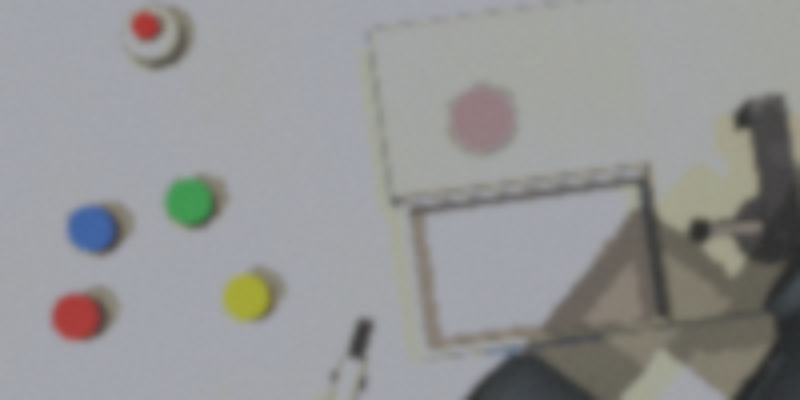

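The well is fully open: its corners are at crop (415,208), (640,182), (663,318) and (438,345). The yellow pot was knocked and now sits at crop (248,297), world (0.470,0.208).

```bash
python3 -m pendant '[{"jaw":0.7,"linear":[0,0,-1],"twist":-2.5},{"jaw":0.7,"linear":[0,0,0],"twist":0}]'; python3 - <<'E'
from h import *
c=cams.camera('top')
q=np.array([(415,208),(640,182),(663,318),(438,345)])/4+[210,130]
P=onplane(c,q,.07);print(P.round(4),P.mean(0))
tooldelta([.4697,.2083,.225])
E
```

```text
time: 30.92
position: [0.5157, -0.2745, 0.2186]
tool_rot: [0.666, 0.746, 0.0, 0.0]
ft_force: [-0.2, -0.3, 0.0]
grip_width: 0.0285
grip_force: 0.0
[[ 0.5385  0.0609  0.07  ]
 [ 0.5557 -0.1304  0.07  ]
 [ 0.44   -0.1459  0.07  ]
 [ 0.422   0.0444  0.07  ]] [ 0.48904915 -0.04276503  0.07      ]
pos [ 0.5154 -0.2744  0.2178] yaw 96.4 q6 -0.79 tilt [-0.     0.001 -1.   ]
delta cm [48.49  0.8  -0.67]
```

```bash
python3 -m pendant '[{"jaw":0.7,"linear":[4,0.07,0],"twist":0},{"jaw":0.7,"linear":[4,0.07,0],"twist":0},{"jaw":0.7,"linear":[4,0.07,0],"twist":0},{"jaw":0.7,"linear":[4,0.07,0],"twist":0},{"jaw":0.7,"linear":[4,0.07,0],"twist":0},{"jaw":0.7,"linear":[4,0.07,0],"twist":0},{"jaw":0.7,"linear":[4,0.07,0],"twist":0},{"jaw":0.7,"linear":[4,0.07,0],"twist":0},{"jaw":0.7,"linear":[4,0.07,0],"twist":0},{"jaw":0.7,"linear":[4,0.07,0],"twist":0},{"jaw":0.7,"linear":[4,0.07,0],"twist":0},{"jaw":0.7,"linear":[4,0.07,0],"twist":0}]'
python3 -m pendant '[{"jaw":0.7,"linear":[0,0,0],"twist":0},{"jaw":0.7,"linear":[0,0,0],"twist":0}]'
python3 -c "
from h import *
tooldelta([.4697,.2083,.018])"; python3 tip.py
```

```text
time: 31.97
position: [0.4687, 0.2048, 0.2169]
tool_rot: [0.667, 0.745, -0.001, -0.001]
ft_force: [0.8, -0.5, -0.1]
grip_width: 0.0609
grip_force: 0.0
time: 32.13
position: [0.4687, 0.2048, 0.217]
tool_rot: [0.665, 0.747, -0.001, -0.001]
ft_force: [0.3, 0.0, -0.1]
grip_width: 0.0609
grip_force: 0.0
pos [0.4687 0.2048 0.217 ] yaw 96.6 q6 0.08 tilt [-0.003 -0.    -1.   ]
delta cm [ 0.33  0.2  19.9 ]
[0.46914874 0.20336159 0.21713429] 0.06096872179080615 [(-40, 0), (-34, 0), (-28, 0), (-22, 0), (-16, 0), (-10, 0), (-4, 0), (2, 0), (8, 4), (14, 19), (20, 15), (26, 14), (32, 13), (38, 15), (44, 17), (50, 22)]
```

```bash
python3 -m pendant '[{"jaw":0.7,"linear":[0.35,0.15,3.5],"twist":0},{"jaw":0.7,"linear":[0,0,4],"twist":0},{"jaw":0.7,"linear":[0,0,4],"twist":0},{"jaw":0.7,"linear":[0,0,4],"twist":0},{"jaw":0.7,"linear":[0,0,2.5],"twist":0},{"jaw":0.7,"linear":[0,0,1.5],"twist":0},{"jaw":0.7,"linear":[0,0,0.5],"twist":0},{"jaw":0.7,"linear":[0,0,0],"twist":0},{"jaw":0.2,"linear":[0,0,0],"twist":0},{"jaw":0.2,"linear":[0,0,0],"twist":0},{"jaw":0.2,"linear":[0,0,0],"twist":0},{"jaw":0.2,"linear":[0,0,0],"twist":0}]' 12
python3 -m pendant '[{"jaw":0.2,"linear":[0,0,0],"twist":0},{"jaw":0.2,"linear":[0,0,0],"twist":0},{"jaw":0.2,"linear":[0,0,0],"twist":0}]' 15
```

```text
time: 33.18
position: [0.4722, 0.2065, 0.0198]
tool_rot: [0.667, 0.745, 0.001, 0.001]
ft_force: [0.0, 0.4, -0.0]
grip_width: 0.0419
grip_force: 0.2
time: 33.43
position: [0.4721, 0.2066, 0.0196]
tool_rot: [0.666, 0.746, 0.001, 0.001]
ft_force: [-1.9, -0.9, 6.7]
grip_width: 0.0393
grip_force: 15.0
```

```bash
python3 -m pendant '[{"jaw":0.2,"linear":[0,0,-3.5],"twist":0},{"jaw":0.2,"linear":[0,0,-4],"twist":0},{"jaw":0.2,"linear":[0,0,-4],"twist":0},{"jaw":0.2,"linear":[-3.6,-0.1,0],"twist":0},{"jaw":0.2,"linear":[-3.6,-0.1,0],"twist":0},{"jaw":0.2,"linear":[-3.6,-0.1,0],"twist":0},{"jaw":0.2,"linear":[-3.6,-0.1,0],"twist":0},{"jaw":0.2,"linear":[-3.6,-0.1,0],"twist":0},{"jaw":0.2,"linear":[-3.6,-0.1,0],"twist":0},{"jaw":0.2,"linear":[-3.6,-0.1,0],"twist":0},{"jaw":0.2,"linear":[-3.6,-0.1,0],"twist":0},{"jaw":0.2,"linear":[-3.4,-0.1,0],"twist":0}]' 15
python3 -m pendant '[{"jaw":0.2,"linear":[0,0,0],"twist":0},{"jaw":0.2,"linear":[0,0,0],"twist":0}]'
python3 -c "
from h import *
tooldelta([.499,-.1145,.03])"
```

```text
time: 34.43
position: [0.4982, -0.1164, 0.1337]
tool_rot: [0.667, 0.745, 0.0, 0.0]
ft_force: [1.1, 0.0, -1.3]
grip_width: 0.0393
grip_force: 15.0
time: 34.6
position: [0.4986, -0.1163, 0.1336]
tool_rot: [0.668, 0.744, 0.0, 0.0]
ft_force: [-0.8, 0.4, -0.9]
grip_width: 0.0392
grip_force: 15.0
pos [ 0.4986 -0.1163  0.1336] yaw 96.2 q6 -0.56 tilt [ 0.001 -0.    -1.   ]
delta cm [ 0.18  0.05 10.36]
```

```bash
python3 -m pendant '[{"jaw":0.2,"linear":[0.9,0,0],"twist":0},{"jaw":0.2,"linear":[0,0,3.5],"twist":0},{"jaw":0.2,"linear":[0,0,3.5],"twist":0},{"jaw":0.2,"linear":[0,0,2],"twist":0},{"jaw":0.2,"linear":[0,0,1],"twist":0},{"jaw":0.2,"linear":[0,0,0],"twist":0}]' 15
python3 -m pendant '[{"jaw":0.2,"linear":[0,0,0.3],"twist":0},{"jaw":0.2,"linear":[0,0,0],"twist":0},{"jaw":0.6,"linear":[0,0,0],"twist":0},{"jaw":0.6,"linear":[0,0,0],"twist":0},{"jaw":0.6,"linear":[0,0,0],"twist":0},{"jaw":0.6,"linear":[0,0,-3],"twist":0},{"jaw":0.6,"linear":[0,0,-3.5],"twist":0},{"jaw":0.6,"linear":[0,0,-3.5],"twist":0},{"jaw":0.6,"linear":[0,0,-1],"twist":0},{"jaw":0.6,"linear":[0,0,0],"twist":0}]' 15
python3 pots.py t6; python3 -c "
from h import *
tooldelta([.5526,.2572,.016])"
```

```text
time: 35.1
position: [0.4954, -0.1029, 0.0317]
tool_rot: [0.666, 0.746, -0.001, -0.003]
ft_force: [0.4, 0.9, -0.0]
grip_width: 0.0392
grip_force: 15.0
time: 35.93
position: [0.4997, -0.1067, 0.1441]
tool_rot: [0.667, 0.745, 0.001, 0.004]
ft_force: [0.0, 0.1, -0.4]
grip_width: 0.0526
grip_force: 0.0
pos [ 0.4997 -0.1067  0.1441] yaw 96.4 q6 -0.54 tilt [ 0.008 -0.003 -1.   ]
delta cm [30.45  3.49 -5.7 ]
g 86 [0.5526 0.2572 0.048 ]
r 93 [0.4563 0.3557 0.048 ]
b 87 [0.5319 0.3424 0.048 ]
pos [ 0.4982 -0.1061  0.142 ] yaw 96.4 q6 -0.54 tilt [ 0.004 -0.002 -1.   ]
delta cm [35.52  9.41 12.56]
```

View pics/t6.png

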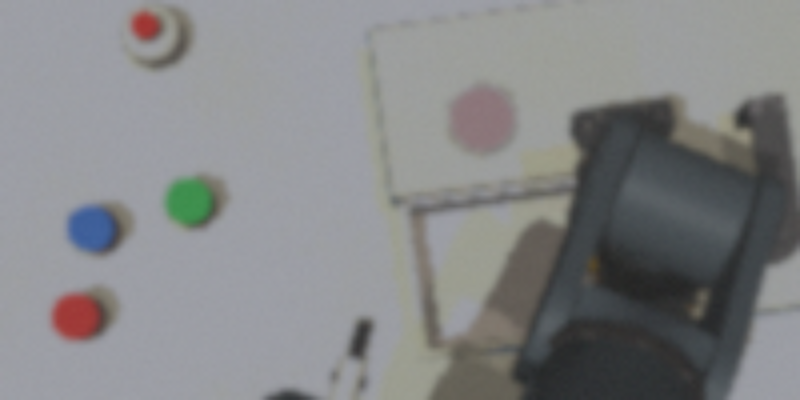

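The yellow pot is placed, hidden under the arm. Green, blue and red are unmoved at crop (190,202), (93,229) and (78,317). Green is next.

```bash
python3 -m pendant '[{"jaw":0.7,"linear":[3.55,0.94,0],"twist":0},{"jaw":0.7,"linear":[3.55,0.94,0],"twist":0},{"jaw":0.7,"linear":[3.55,0.94,0],"twist":0},{"jaw":0.7,"linear":[3.55,0.94,0],"twist":0},{"jaw":0.7,"linear":[3.55,0.94,0],"twist":0},{"jaw":0.7,"linear":[3.55,0.94,0],"twist":0},{"jaw":0.7,"linear":[3.55,0.94,0],"twist":0},{"jaw":0.7,"linear":[3.55,0.94,0],"twist":0},{"jaw":0.7,"linear":[3.55,0.94,0],"twist":0},{"jaw":0.7,"linear":[3.55,0.94,0],"twist":0},{"jaw":0.7,"linear":[0,0,0],"twist":0},{"jaw":0.7,"linear":[0,0,0],"twist":0}]'
python3 -c "
from h import *
tooldelta([.5526,.2572,.018])"
```

```text
time: 36.98
position: [0.5497, 0.2592, 0.138]
tool_rot: [0.665, 0.747, -0.002, -0.001]
ft_force: [-0.5, -0.9, 0.4]
grip_width: 0.0607
grip_force: 0.0
pos [0.5497 0.2592 0.138 ] yaw 96.6 q6 0.14 tilt [-0.004 -0.001 -1.   ]
delta cm [-0.22  0.32 12.  ]
```

```bash
python3 -m pendant '[{"jaw":0.7,"linear":[-0.2,0.25,3],"twist":0},{"jaw":0.7,"linear":[0,0,4],"twist":0},{"jaw":0.7,"linear":[0,0,3],"twist":0},{"jaw":0.7,"linear":[0,0,1.5],"twist":0},{"jaw":0.7,"linear":[0,0,0.5],"twist":0},{"jaw":0.2,"linear":[0,0,0],"twist":0},{"jaw":0.2,"linear":[0,0,0],"twist":0},{"jaw":0.2,"linear":[0,0,0],"twist":0},{"jaw":0.2,"linear":[0,0,0],"twist":0},{"jaw":0.2,"linear":[0,0,0],"twist":0},{"jaw":0.2,"linear":[0,0,0],"twist":0},{"jaw":0.2,"linear":[0,0,0],"twist":0}]' 15
python3 -c "
from h import *
tooldelta([.4933,-.060,.15])"
```

```text
time: 37.98
position: [0.555, 0.2561, 0.022]
tool_rot: [0.666, 0.746, 0.001, 0.001]
ft_force: [-0.2, -2.2, 5.9]
grip_width: 0.04
grip_force: 15.0
pos [0.555  0.2561 0.022 ] yaw 96.4 q6 0.14 tilt [ 0.003  0.    -1.   ]
delta cm [-30.72  -9.63 -12.82]
```

```bash
python3 -m pendant '[{"jaw":0.2,"linear":[0,0,-4],"twist":0},{"jaw":0.2,"linear":[0,0,-4],"twist":0},{"jaw":0.2,"linear":[0,0,-4],"twist":0},{"jaw":0.2,"linear":[-3.4,-1.07,0],"twist":0},{"jaw":0.2,"linear":[-3.4,-1.07,0],"twist":0},{"jaw":0.2,"linear":[-3.4,-1.07,0],"twist":0},{"jaw":0.2,"linear":[-3.4,-1.07,0],"twist":0},{"jaw":0.2,"linear":[-3.4,-1.07,0],"twist":0},{"jaw":0.2,"linear":[-3.4,-1.07,0],"twist":0},{"jaw":0.2,"linear":[-3.4,-1.07,0],"twist":0},{"jaw":0.2,"linear":[-3.4,-1.07,0],"twist":0},{"jaw":0.2,"linear":[-3.4,-1.07,0],"twist":0}]'
python3 -m pendant '[{"jaw":0.2,"linear":[0,0,0],"twist":0},{"jaw":0.2,"linear":[0,0,0],"twist":0}]'
python3 -c "
from h import *
tooldelta([.4933,-.060,.032])"
```

```text
time: 38.98
position: [0.4916, -0.0601, 0.1407]
tool_rot: [0.666, 0.746, 0.0, -0.0]
ft_force: [0.9, -0.4, -0.5]
grip_width: 0.0397
grip_force: 15.0
time: 39.15
position: [0.4921, -0.0604, 0.1407]
tool_rot: [0.668, 0.744, 0.0, -0.0]
ft_force: [0.5, -0.1, -1.4]
grip_width: 0.0394
grip_force: 15.0
pos [ 0.4921 -0.0604  0.1407] yaw 96.2 q6 -0.46 tilt [ 0.  0. -1.]
delta cm [ 0.02  0.12 10.87]
```

```bash
python3 -m pendant '[{"jaw":0.2,"linear":[0.2,0.1,3.5],"twist":0},{"jaw":0.2,"linear":[0,0,3.5],"twist":0},{"jaw":0.2,"linear":[0,0,2.5],"twist":0},{"jaw":0.2,"linear":[0,0,1.1],"twist":0},{"jaw":0.2,"linear":[0,0,0],"twist":0}]'
python3 -m pendant '[{"jaw":0.2,"linear":[0,0,0.2],"twist":0},{"jaw":0.2,"linear":[0,0,0],"twist":0},{"jaw":0.6,"linear":[0,0,0],"twist":0},{"jaw":0.6,"linear":[0,0,0],"twist":0},{"jaw":0.6,"linear":[0,0,0],"twist":0},{"jaw":0.6,"linear":[0,0,-3],"twist":0},{"jaw":0.6,"linear":[0,0,-3.5],"twist":0},{"jaw":0.6,"linear":[0,0,-3.5],"twist":0},{"jaw":0.6,"linear":[0,0,-1],"twist":0},{"jaw":0.6,"linear":[0,0,0],"twist":0}]'
python3 pots.py; python3 -c "
from h import *
tooldelta([.5319,.3424,.018])"
```

```text
time: 39.57
position: [0.4911, -0.0544, 0.032]
tool_rot: [0.666, 0.746, -0.001, -0.003]
ft_force: [-0.5, 1.1, -0.5]
grip_width: 0.0394
grip_force: 15.0
time: 40.4
position: [0.4956, -0.0576, 0.1463]
tool_rot: [0.667, 0.745, 0.002, 0.004]
ft_force: [0.5, 0.1, -0.4]
grip_width: 0.0519
grip_force: 0.0
pos [ 0.4956 -0.0576  0.1463] yaw 96.4 q6 -0.45 tilt [ 0.008 -0.003 -1.   ]
delta cm [25.53  3.35 -5.44]
r 93 [0.4563 0.3557 0.048 ]
b 88 [0.5319 0.3421 0.048 ]
pos [ 0.4942 -0.0572  0.1444] yaw 96.4 q6 -0.45 tilt [ 0.005 -0.002 -1.   ]
delta cm [39.31  8.15 12.6 ]
```

```bash
python3 -m pendant '[{"jaw":0.68,"linear":[3.57,0.76,0],"twist":0},{"jaw":0.68,"linear":[3.57,0.76,0],"twist":0},{"jaw":0.68,"linear":[3.57,0.76,0],"twist":0},{"jaw":0.68,"linear":[3.57,0.76,0],"twist":0},{"jaw":0.68,"linear":[3.57,0.76,0],"twist":0},{"jaw":0.68,"linear":[3.57,0.76,0],"twist":0},{"jaw":0.68,"linear":[3.57,0.76,0],"twist":0},{"jaw":0.68,"linear":[3.57,0.76,0],"twist":0},{"jaw":0.68,"linear":[3.57,0.76,0],"twist":0},{"jaw":0.68,"linear":[3.57,0.76,0],"twist":0},{"jaw":0.68,"linear":[3.57,0.76,0],"twist":0},{"jaw":0.68,"linear":[0,0,0],"twist":0}]'
python3 -m pendant '[{"jaw":0.68,"linear":[0,0,0],"twist":0}]'
python3 -c "
from h import *
tooldelta([.5319,.3424,.019])"
```

```text
time: 41.45
position: [0.532, 0.349, 0.1407]
tool_rot: [0.665, 0.747, 0.001, -0.001]
ft_force: [0.5, -0.4, 0.4]
grip_width: 0.0591
grip_force: 0.0
time: 41.53
position: [0.5309, 0.3441, 0.1403]
tool_rot: [0.665, 0.747, -0.001, -0.001]
ft_force: [-0.9, -0.6, -0.3]
grip_width: 0.0591
grip_force: 0.0
pos [0.5309 0.3441 0.1403] yaw 96.6 q6 0.28 tilt [-0.003 -0.001 -1.   ]
delta cm [-0.17  0.11 12.13]
```

```bash
python3 -m pendant '[{"jaw":0.68,"linear":[-0.1,0.1,3],"twist":0},{"jaw":0.68,"linear":[0,0,4],"twist":0},{"jaw":0.68,"linear":[0,0,3],"twist":0},{"jaw":0.68,"linear":[0,0,1.6],"twist":0},{"jaw":0.68,"linear":[0,0,0.5],"twist":0},{"jaw":0.2,"linear":[0,0,0],"twist":0},{"jaw":0.2,"linear":[0,0,0],"twist":0},{"jaw":0.2,"linear":[0,0,0],"twist":0},{"jaw":0.2,"linear":[0,0,0],"twist":0},{"jaw":0.2,"linear":[0,0,0],"twist":0},{"jaw":0.2,"linear":[0,0,0],"twist":0},{"jaw":0.2,"linear":[0,0,0],"twist":0}]' 15
python3 -c "
from h import *
tooldelta([.4885,-.0122,.15])"
```

```text
time: 42.53
position: [0.5345, 0.3422, 0.0232]
tool_rot: [0.666, 0.746, 0.001, 0.001]
ft_force: [-0.4, -1.7, 5.7]
grip_width: 0.0394
grip_force: 15.0
pos [0.5345 0.3422 0.0232] yaw 96.4 q6 0.28 tilt [ 0.003  0.001 -1.   ]
delta cm [-34.7   -8.5  -12.72]
```

```bash
python3 -m pendant '[{"jaw":0.2,"linear":[0,0,-4],"twist":0},{"jaw":0.2,"linear":[0,0,-4],"twist":0},{"jaw":0.2,"linear":[0,0,-4],"twist":0},{"jaw":0.2,"linear":[-3.83,-0.93,0],"twist":0},{"jaw":0.2,"linear":[-3.83,-0.93,0],"twist":0},{"jaw":0.2,"linear":[-3.83,-0.93,0],"twist":0},{"jaw":0.2,"linear":[-3.83,-0.93,0],"twist":0},{"jaw":0.2,"linear":[-3.83,-0.93,0],"twist":0},{"jaw":0.2,"linear":[-3.83,-0.93,0],"twist":0},{"jaw":0.2,"linear":[-3.83,-0.93,0],"twist":0},{"jaw":0.2,"linear":[-3.83,-0.93,0],"twist":0},{"jaw":0.2,"linear":[-3.83,-0.93,0],"twist":0}]'
python3 -m pendant '[{"jaw":0.2,"linear":[0,0,0],"twist":0},{"jaw":0.2,"linear":[0,0,0],"twist":0}]'
python3 -c "
from h import *
tooldelta([.4885,-.0122,.033])"
```

```text
time: 43.53
position: [0.4882, -0.0114, 0.1417]
tool_rot: [0.666, 0.746, 0.0, 0.0]
ft_force: [0.3, 0.5, -1.0]
grip_width: 0.0391
grip_force: 15.0
time: 43.7
position: [0.4887, -0.0119, 0.1417]
tool_rot: [0.668, 0.744, 0.0, 0.0]
ft_force: [-0.5, 0.6, -0.4]
grip_width: 0.0395
grip_force: 15.0
pos [ 0.4887 -0.0119  0.1417] yaw 96.1 q6 -0.36 tilt [ 0.  0. -1.]
delta cm [-0.03 -0.03 10.87]
```

```bash
python3 -m pendant '[{"jaw":0.2,"linear":[0,0,3.5],"twist":0},{"jaw":0.2,"linear":[0,0,3.5],"twist":0},{"jaw":0.2,"linear":[0,0,2.5],"twist":0},{"jaw":0.2,"linear":[0,0,1.1],"twist":0},{"jaw":0.2,"linear":[0,0,0],"twist":0},{"jaw":0.2,"linear":[0,0,0.2],"twist":0},{"jaw":0.2,"linear":[0,0,0],"twist":0},{"jaw":0.6,"linear":[0,0,0],"twist":0},{"jaw":0.6,"linear":[0,0,0],"twist":0},{"jaw":0.6,"linear":[0,0,0],"twist":0}]'
python3 -m pendant '[{"jaw":0.6,"linear":[0,0,-3],"twist":0},{"jaw":0.6,"linear":[0,0,-3.5],"twist":0},{"jaw":0.6,"linear":[0,0,-3.5],"twist":0},{"jaw":0.6,"linear":[0,0,-1],"twist":0},{"jaw":0.6,"linear":[0,0,0],"twist":0}]'
python3 pots.py; python3 -c "
from h import *
tooldelta([.4563,.3557,.019])"
```

```text
time: 44.53
position: [0.4895, -0.01, 0.0346]
tool_rot: [0.666, 0.746, 0.001, 0.001]
ft_force: [0.6, 0.0, -0.3]
grip_width: 0.0496
grip_force: 0.0
time: 44.95
position: [0.4913, -0.0106, 0.1473]
tool_rot: [0.667, 0.745, 0.002, 0.004]
ft_force: [-0.6, 0.0, -0.9]
grip_width: 0.0522
grip_force: 0.0
pos [ 0.4913 -0.0106  0.1473] yaw 96.4 q6 -0.36 tilt [ 0.009 -0.002 -1.   ]
delta cm [20.81  3.25 -5.31]
r 93 [0.4563 0.3557 0.048 ]
pos [ 0.4899 -0.0103  0.1454] yaw 96.4 q6 -0.36 tilt [ 0.005 -0.001 -1.   ]
delta cm [36.76  0.68 12.58]
```

```bash
python3 -m pendant '[{"jaw":0.7,"linear":[3.67,0.08,0],"twist":0},{"jaw":0.7,"linear":[3.67,0.08,0],"twist":0},{"jaw":0.7,"linear":[3.67,0.08,0],"twist":0},{"jaw":0.7,"linear":[3.67,0.08,0],"twist":0},{"jaw":0.7,"linear":[3.67,0.08,0],"twist":0},{"jaw":0.7,"linear":[3.67,0.08,0],"twist":0},{"jaw":0.7,"linear":[3.67,0.08,0],"twist":0},{"jaw":0.7,"linear":[3.67,0.08,0],"twist":0},{"jaw":0.7,"linear":[3.67,0.08,0],"twist":0},{"jaw":0.7,"linear":[3.67,0.08,0],"twist":0},{"jaw":0.7,"linear":[0,0,0],"twist":0},{"jaw":0.7,"linear":[0,0,0],"twist":0}]'
python3 -c "
from h import *
tooldelta([.4563,.3557,.019])"
```

```text
time: 46.0
position: [0.4541, 0.3568, 0.1416]
tool_rot: [0.665, 0.747, -0.001, -0.0]
ft_force: [0.1, -1.7, -0.2]
grip_width: 0.061
grip_force: 0.0
pos [0.4541 0.3568 0.1416] yaw 96.6 q6 0.36 tilt [-0.003 -0.002 -1.   ]
delta cm [-0.12  0.24 12.26]
```

```bash
python3 -m pendant '[{"jaw":0.7,"linear":[-0.1,0.2,3],"twist":0},{"jaw":0.7,"linear":[0,0,4],"twist":0},{"jaw":0.7,"linear":[0,0,3],"twist":0},{"jaw":0.7,"linear":[0,0,1.7],"twist":0},{"jaw":0.7,"linear":[0,0,0.5],"twist":0},{"jaw":0.2,"linear":[0,0,0],"twist":0},{"jaw":0.2,"linear":[0,0,0],"twist":0},{"jaw":0.2,"linear":[0,0,0],"twist":0},{"jaw":0.2,"linear":[0,0,0],"twist":0},{"jaw":0.2,"linear":[0,0,0],"twist":0},{"jaw":0.2,"linear":[0,0,0],"twist":0},{"jaw":0.2,"linear":[0,0,0],"twist":0}]' 15
python3 -c "
from h import *
tooldelta([.483,.0335,.15])"
```

```text
time: 47.0
position: [0.4588, 0.3552, 0.023]
tool_rot: [0.666, 0.746, 0.001, 0.001]
ft_force: [0.5, -2.4, 7.4]
grip_width: 0.0394
grip_force: 15.0
pos [0.4588 0.3552 0.023 ] yaw 96.4 q6 0.35 tilt [ 0.002  0.001 -1.   ]
delta cm [-32.23  -1.16 -12.72]
```

```bash
python3 -m pendant '[{"jaw":0.2,"linear":[0,0,-4],"twist":0},{"jaw":0.2,"linear":[0,0,-4],"twist":0},{"jaw":0.2,"linear":[0,0,-4],"twist":0},{"jaw":0.2,"linear":[-3.57,-0.12,0],"twist":0},{"jaw":0.2,"linear":[-3.57,-0.12,0],"twist":0},{"jaw":0.2,"linear":[-3.57,-0.12,0],"twist":0},{"jaw":0.2,"linear":[-3.57,-0.12,0],"twist":0},{"jaw":0.2,"linear":[-3.57,-0.12,0],"twist":0},{"jaw":0.2,"linear":[-3.57,-0.12,0],"twist":0},{"jaw":0.2,"linear":[-3.57,-0.12,0],"twist":0},{"jaw":0.2,"linear":[-3.57,-0.12,0],"twist":0},{"jaw":0.2,"linear":[-3.57,-0.12,0],"twist":0}]'
python3 -m pendant '[{"jaw":0.2,"linear":[0,0,0],"twist":0},{"jaw":0.2,"linear":[0,0,0],"twist":0}]'
python3 -c "
from h import *
tooldelta([.483,.0335,.033])"
```

```text
time: 48.0
position: [0.4827, 0.0329, 0.1418]
tool_rot: [0.666, 0.746, 0.0, 0.0]
ft_force: [0.2, 0.9, -0.4]
grip_width: 0.0394
grip_force: 15.0
time: 48.17
position: [0.4833, 0.0326, 0.1418]
tool_rot: [0.668, 0.744, 0.0, 0.0]
ft_force: [-1.1, 0.4, -1.2]
grip_width: 0.039
grip_force: 15.0
pos [0.4833 0.0326 0.1418] yaw 96.2 q6 -0.27 tilt [ 0.001  0.    -1.   ]
delta cm [ 0.09 -0.03 10.88]
```

```bash
python3 -m pendant '[{"jaw":0.2,"linear":[0.1,0,3.5],"twist":0},{"jaw":0.2,"linear":[0,0,3.5],"twist":0},{"jaw":0.2,"linear":[0,0,2.5],"twist":0},{"jaw":0.2,"linear":[0,0,1.1],"twist":0},{"jaw":0.2,"linear":[0,0,0],"twist":0},{"jaw":0.2,"linear":[0,0,0.2],"twist":0},{"jaw":0.2,"linear":[0,0,0],"twist":0},{"jaw":0.6,"linear":[0,0,0],"twist":0},{"jaw":0.6,"linear":[0,0,0],"twist":0},{"jaw":0.6,"linear":[0,0,0],"twist":0}]'
python3 -m pendant '[{"jaw":0.6,"linear":[0,0,-3],"twist":0},{"jaw":0.6,"linear":[0,0,-3.5],"twist":0},{"jaw":0.6,"linear":[0,0,-3.5],"twist":0},{"jaw":0.6,"linear":[-2.5,0,-3],"twist":0},{"jaw":0.6,"linear":[-3.5,0,-2],"twist":0},{"jaw":0.4,"linear":[-4,0,0],"twist":0},{"jaw":0.4,"linear":[-4,0,0],"twist":0},{"jaw":0.4,"linear":[-4,0,0],"twist":0},{"jaw":0.4,"linear":[-4,0,0],"twist":0},{"jaw":0.4,"linear":[-4,0,0],"twist":0},{"jaw":0.4,"linear":[0,0,0],"twist":0}]'
python3 pots.py t7
```

```text
time: 49.0
position: [0.4836, 0.0354, 0.0345]
tool_rot: [0.666, 0.746, 0.001, 0.001]
ft_force: [0.6, 0.4, 0.6]
grip_width: 0.0495
grip_force: 0.0
time: 49.92
position: [0.5141, -0.2316, 0.1848]
tool_rot: [0.669, 0.744, -0.001, 0.005]
ft_force: [1.3, 0.5, 1.4]
grip_width: 0.0355
grip_force: 0.0
pos [ 0.5141 -0.2316  0.1848] yaw 96.1 q6 -0.72 tilt [ 0.006 -0.007 -1.   ]
delta cm [43.06  3.17 -1.84]
g 81 [ 0.4946 -0.0534  0.048 ]
r 93 [0.4835 0.0386 0.048 ]
b 89 [ 0.4892 -0.0075  0.048 ]
y 98 [ 0.4982 -0.1015  0.048 ]
```

View pics/t7.png

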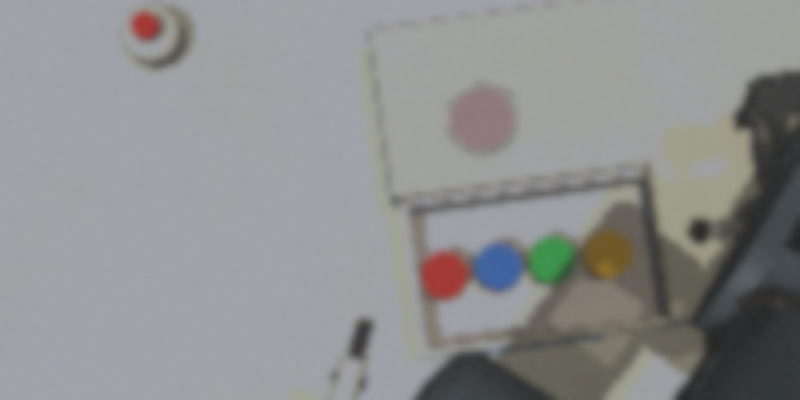

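All four pots stand in the well, at crop (445,274), (499,266), (551,259) and (608,254). Next I wind the cover shut, clockwise, gripping the red (right) end first.

```bash
python3 -m pendant '[{"jaw":0.4,"linear":[-2.2,0.1,0],"twist":2},{"jaw":0.4,"linear":[-2.2,0.1,0],"twist":0},{"jaw":0.4,"linear":[0,0,0],"twist":0},{"jaw":0.4,"linear":[0,0,0],"twist":0}]'
python3 -c "
from h import *
tooldelta([.516,-.276,.109])"
```

```text
time: 50.3
position: [0.5177, -0.2661, 0.1837]
tool_rot: [0.68, 0.733, 0.0, -0.0]
ft_force: [-0.4, 0.8, 0.1]
grip_width: 0.0347
grip_force: 0.0
pos [ 0.5177 -0.2661  0.1837] yaw 94.4 q6 -0.74 tilt [-0.     0.001 -1.   ]
delta cm [-0.98 -0.24  7.47]
```

```bash
python3 -m pendant '[{"jaw":0.4,"linear":[-1,-0.2,0],"twist":0},{"jaw":0.4,"linear":[0,0,3],"twist":0},{"jaw":0.4,"linear":[0,0,3],"twist":0},{"jaw":0.4,"linear":[0,0,1.5],"twist":0},{"jaw":0.4,"linear":[0,0,0],"twist":0}]'
python3 -m pendant '[{"jaw":0,"linear":[0,0,0],"twist":0},{"jaw":0,"linear":[0,0,0],"twist":0},{"jaw":0,"linear":[0,0,0],"twist":0},{"jaw":0,"linear":[0,0,0],"twist":0},{"jaw":0,"linear":[0,0,0],"twist":0},{"jaw":0,"linear":[0,0,0],"twist":0},{"jaw":0,"linear":[0,0,0],"twist":0}]' 30
python3 -c "
from h import *
tooldelta([.513,-.232,.109])"
```

```text
time: 50.72
position: [0.514, -0.2738, 0.1052]
tool_rot: [0.679, 0.734, -0.0, -0.004]
ft_force: [-1.1, 0.4, 1.4]
grip_width: 0.0349
grip_force: 0.0
time: 51.3
position: [0.5163, -0.2772, 0.1098]
tool_rot: [0.679, 0.734, -0.001, 0.0]
ft_force: [-4.2, -0.6, 6.3]
grip_width: 0.0087
grip_force: 30.0
pos [ 0.5163 -0.2772  0.1098] yaw 94.4 q6 -0.76 tilt [-0.001 -0.001 -1.   ]
delta cm [4.53 0.03 0.07]
```

```bash
python3 -m pendant '[{"jaw":0,"linear":[0.034,-0.55,0],"twist":7},{"jaw":0,"linear":[0.034,-0.55,0],"twist":7},{"jaw":0,"linear":[0.034,-0.55,0],"twist":7},{"jaw":0,"linear":[0.034,-0.55,0],"twist":7},{"jaw":0,"linear":[0.034,-0.55,0],"twist":7},{"jaw":0,"linear":[0.034,-0.55,0],"twist":7},{"jaw":0,"linear":[0.034,-0.55,0],"twist":7},{"jaw":0,"linear":[0.034,-0.55,0],"twist":7},{"jaw":0,"linear":[0.034,-0.55,0],"twist":7},{"jaw":0,"linear":[0.034,-0.55,0],"twist":7},{"jaw":0,"linear":[0.034,-0.55,0],"twist":7},{"jaw":0,"linear":[0.034,-0.55,0],"twist":7}]'
python3 -c "
from h import *
tooldelta([.513,-.232,.109])"
python3 -m pendant '[{"jaw":0,"linear":[0.034,-0.55,0],"twist":7},{"jaw":0,"linear":[0.034,-0.55,0],"twist":7},{"jaw":0,"linear":[0.034,-0.55,0],"twist":7},{"jaw":0,"linear":[0.034,-0.55,0],"twist":7},{"jaw":0,"linear":[0.034,-0.55,0],"twist":7},{"jaw":0,"linear":[0.034,-0.55,0],"twist":7},{"jaw":0,"linear":[0.034,-0.55,0],"twist":7},{"jaw":0,"linear":[0.034,-0.55,0],"twist":7},{"jaw":0,"linear":[0.034,-0.55,0],"twist":7},{"jaw":0,"linear":[0.034,-0.55,0],"twist":7},{"jaw":0,"linear":[0.034,-0.55,0],"twist":7},{"jaw":0,"linear":[0.034,-0.55,0],"twist":7}]'
python3 -c "
from h import *
tooldelta([.513,-.232,.109])"
```

```text
time: 52.3
position: [0.4697, -0.2421, 0.1098]
tool_rot: [0.996, 0.088, 0.001, 0.002]
ft_force: [-1.2, -4.3, 3.3]
grip_width: 0.0088
grip_force: 30.1
pos [ 0.4697 -0.2421  0.1098] yaw 10.1 q6 0.71 tilt [ 0.003 -0.005 -1.   ]
delta cm [ 4.44 -0.23  0.09]
time: 53.3
position: [0.5008, -0.1913, 0.1098]
tool_rot: [0.799, -0.601, 0.002, 0.002]
ft_force: [-6.6, -7.7, 4.6]
grip_width: 0.009
grip_force: 30.0
pos [ 0.5008 -0.1913  0.1098] yaw -73.9 q6 2.29 tilt [ 0.001 -0.005 -1.   ]
delta cm [ 4.25 -0.04  0.1 ]
```

```bash
python3 -m pendant '[{"jaw":0,"linear":[0,0,0],"twist":0},{"jaw":0.25,"linear":[0,0,0],"twist":0},{"jaw":0.25,"linear":[0,0,0],"twist":0},{"jaw":0.25,"linear":[0,0,-3],"twist":0},{"jaw":0.25,"linear":[0,0,-3.5],"twist":0},{"jaw":0.25,"linear":[0,0,-3.5],"twist":0},{"jaw":0.4,"linear":[0,0,0],"twist":-7},{"jaw":0.4,"linear":[0,0,0],"twist":-7},{"jaw":0.4,"linear":[0,0,0],"twist":-7},{"jaw":0.4,"linear":[0,0,0],"twist":-7},{"jaw":0.4,"linear":[0,0,0],"twist":-7},{"jaw":0.4,"linear":[0,0,0],"twist":-7}]'
python3 -m pendant '[{"jaw":0.4,"linear":[0,0,0],"twist":-7},{"jaw":0.4,"linear":[0,0,0],"twist":-7},{"jaw":0.4,"linear":[0,0,0],"twist":-7},{"jaw":0.4,"linear":[0,0,0],"twist":-7},{"jaw":0.4,"linear":[0,0,0],"twist":-7},{"jaw":0.4,"linear":[0,0,0],"twist":-7},{"jaw":0.4,"linear":[0,0,0],"twist":-7},{"jaw":0.4,"linear":[0,0,0],"twist":-7},{"jaw":0.4,"linear":[0,0,0],"twist":-7},{"jaw":0.4,"linear":[0,0,0],"twist":-7},{"jaw":0.4,"linear":[0,0,0],"twist":-7},{"jaw":0.4,"linear":[0,0,0],"twist":-7}]'
python3 -m pendant '[{"jaw":0.4,"linear":[0,0,0],"twist":-7},{"jaw":0.4,"linear":[0,0,0],"twist":-7},{"jaw":0.4,"linear":[0,0,0],"twist":-7},{"jaw":0.4,"linear":[0,0,0],"twist":-7},{"jaw":0.4,"linear":[0,0,0],"twist":-7},{"jaw":0.4,"linear":[0,0,0],"twist":-7},{"jaw":0.4,"linear":[0,0,0],"twist":-7},{"jaw":0.4,"linear":[0,0,0],"twist":-5},{"jaw":0.4,"linear":[0,0,0],"twist":0},{"jaw":0.4,"linear":[0,0,0],"twist":0}]'
python3 -c "
from h import *
tooldelta([.525,-.2743,.109])"
```

```text
time: 54.3
position: [0.5007, -0.1879, 0.2086]
tool_rot: [0.963, -0.269, 0.0, -0.0]
ft_force: [0.4, -0.5, 0.4]
grip_width: 0.0347
grip_force: 0.0
time: 55.3
position: [0.5007, -0.1879, 0.2085]
tool_rot: [0.896, 0.444, 0.0, -0.0]
ft_force: [0.1, -0.0, 0.3]
grip_width: 0.0351
grip_force: 0.0
time: 56.13
position: [0.5007, -0.1881, 0.2086]
tool_rot: [0.6, 0.8, 0.0, -0.0]
ft_force: [-0.1, -0.8, -0.9]
grip_width: 0.0351
grip_force: 0.0
pos [ 0.5007 -0.1881  0.2086] yaw 106.3 q6 -0.85 tilt [ 0.  0. -1.]
delta cm [-8.96 -0.09  9.95]
```

```bash
python3 -m pendant '[{"jaw":0.4,"linear":[-3,0,0],"twist":0},{"jaw":0.4,"linear":[-3,0,0],"twist":0},{"jaw":0.4,"linear":[-3,-0.1,0],"twist":0},{"jaw":0.4,"linear":[0,0,0],"twist":0},{"jaw":0.4,"linear":[0,0,3.5],"twist":0},{"jaw":0.4,"linear":[0,0,3.3],"twist":0},{"jaw":0.4,"linear":[0,0,2],"twist":0},{"jaw":0.4,"linear":[0,0,1],"twist":0},{"jaw":0.4,"linear":[0,0,0],"twist":0}]'
python3 -m pendant '[{"jaw":0,"linear":[0,0,0],"twist":0},{"jaw":0,"linear":[0,0,0],"twist":0},{"jaw":0,"linear":[0,0,0],"twist":0},{"jaw":0,"linear":[0,0,0],"twist":0},{"jaw":0,"linear":[0,0,0],"twist":0},{"jaw":0,"linear":[0,0,0],"twist":0},{"jaw":0,"linear":[0,0,0],"twist":0}]' 30
python3 -c "
from h import *
tooldelta([.513,-.232,.109])"
```

```text
time: 56.88
position: [0.5236, -0.2736, 0.1081]
tool_rot: [0.6, 0.8, 0.0, -0.003]
ft_force: [0.6, -0.5, -0.0]
grip_width: 0.0349
grip_force: 0.0
time: 57.47
position: [0.5247, -0.2759, 0.1118]
tool_rot: [0.599, 0.801, -0.001, 0.0]
ft_force: [-3.9, -1.1, 5.1]
grip_width: 0.0087
grip_force: 30.0
pos [ 0.5247 -0.2759  0.1118] yaw 106.4 q6 -0.96 tilt [-0.    -0.002 -1.   ]
delta cm [4.54 0.12 0.27]
```

```bash
python3 -m pendant '[{"jaw":0,"linear":[0.034,-0.55,0],"twist":7},{"jaw":0,"linear":[0.034,-0.55,0],"twist":7},{"jaw":0,"linear":[0.034,-0.55,0],"twist":7},{"jaw":0,"linear":[0.034,-0.55,0],"twist":7},{"jaw":0,"linear":[0.034,-0.55,0],"twist":7},{"jaw":0,"linear":[0.034,-0.55,0],"twist":7},{"jaw":0,"linear":[0.034,-0.55,0],"twist":7},{"jaw":0,"linear":[0.034,-0.55,0],"twist":7},{"jaw":0,"linear":[0.034,-0.55,0],"twist":7},{"jaw":0,"linear":[0.034,-0.55,0],"twist":7},{"jaw":0,"linear":[0.034,-0.55,0],"twist":7},{"jaw":0,"linear":[0.034,-0.55,0],"twist":7}]'
python3 -m pendant '[{"jaw":0,"linear":[0.034,-0.55,0],"twist":7},{"jaw":0,"linear":[0.034,-0.55,0],"twist":7},{"jaw":0,"linear":[0.034,-0.55,0],"twist":7},{"jaw":0,"linear":[0.034,-0.55,0],"twist":7},{"jaw":0,"linear":[0.034,-0.55,0],"twist":7},{"jaw":0,"linear":[0.034,-0.55,0],"twist":7},{"jaw":0,"linear":[0.034,-0.55,0],"twist":7},{"jaw":0,"linear":[0.034,-0.55,0],"twist":7},{"jaw":0,"linear":[0.034,-0.55,0],"twist":7},{"jaw":0,"linear":[0.034,-0.55,0],"twist":7},{"jaw":0,"linear":[0.034,-0.55,0],"twist":7},{"jaw":0,"linear":[0.034,-0.55,0],"twist":7}]'
python3 -m pendant '[{"jaw":0,"linear":[0.034,-0.54,0],"twist":7},{"jaw":0,"linear":[0.034,-0.54,0],"twist":7},{"jaw":0,"linear":[0,0,0],"twist":0}]'
python3 -c "
from h import *
tooldelta([.513,-.232,.109])"
```

```text
time: 58.47
position: [0.4723, -0.2509, 0.1118]
tool_rot: [0.981, 0.192, 0.002, 0.003]
ft_force: [0.5, -3.9, 3.4]
grip_width: 0.0092
grip_force: 30.2
time: 59.47
position: [0.4921, -0.1946, 0.1118]
tool_rot: [0.858, -0.514, 0.002, 0.002]
ft_force: [-3.1, -7.6, 4.6]
grip_width: 0.0086
grip_force: 30.0
time: 59.72
position: [0.5028, -0.1906, 0.1118]
tool_rot: [0.789, -0.614, 0.003, 0.001]
ft_force: [-1.6, -5.2, 3.4]
grip_width: 0.0084
grip_force: 30.0
pos [ 0.5028 -0.1906  0.1118] yaw -75.8 q6 2.33 tilt [ 0.004 -0.005 -1.   ]
delta cm [4.26 0.03 0.31]
```

```bash
python3 -m pendant '[{"jaw":0.25,"linear":[0,0,0],"twist":0},{"jaw":0.25,"linear":[0,0,0],"twist":0},{"jaw":0.25,"linear":[0,0,-3],"twist":0},{"jaw":0.25,"linear":[0,0,-3.5],"twist":0},{"jaw":0.25,"linear":[0,0,-3.5],"twist":0},{"jaw":0.4,"linear":[0,0,0],"twist":-7},{"jaw":0.4,"linear":[0,0,0],"twist":-7},{"jaw":0.4,"linear":[0,0,0],"twist":-7},{"jaw":0.4,"linear":[0,0,0],"twist":-7},{"jaw":0.4,"linear":[0,0,0],"twist":-7},{"jaw":0.4,"linear":[0,0,0],"twist":-7},{"jaw":0.4,"linear":[0,0,0],"twist":-7}]'
python3 -m pendant '[{"jaw":0.4,"linear":[0,0,0],"twist":-7},{"jaw":0.4,"linear":[0,0,0],"twist":-7},{"jaw":0.4,"linear":[0,0,0],"twist":-7},{"jaw":0.4,"linear":[0,0,0],"twist":-7},{"jaw":0.4,"linear":[0,0,0],"twist":-7},{"jaw":0.4,"linear":[0,0,0],"twist":-7},{"jaw":0.4,"linear":[0,0,0],"twist":-7},{"jaw":0.4,"linear":[0,0,0],"twist":-7},{"jaw":0.4,"linear":[0,0,0],"twist":-7},{"jaw":0.4,"linear":[0,0,0],"twist":-7},{"jaw":0.4,"linear":[0,0,0],"twist":-7},{"jaw":0.4,"linear":[0,0,0],"twist":-7}]'
python3 -m pendant '[{"jaw":0.4,"linear":[0,0,0],"twist":-7},{"jaw":0.4,"linear":[0,0,0],"twist":-7},{"jaw":0.4,"linear":[0,0,0],"twist":-7},{"jaw":0.4,"linear":[0,0,0],"twist":-7},{"jaw":0.4,"linear":[0,0,0],"twist":-7},{"jaw":0.4,"linear":[0,0,0],"twist":-7},{"jaw":0.4,"linear":[0,0,0],"twist":-5},{"jaw":0.4,"linear":[0,0,0],"twist":0},{"jaw":0.4,"linear":[0,0,0],"twist":0}]'
python3 -c "
from h import *
tooldelta([.5238,-.2747,.109])"
```

```text
time: 60.72
position: [0.5008, -0.1873, 0.2103]
tool_rot: [0.974, -0.227, -0.0, -0.001]
ft_force: [0.5, -0.2, 1.1]
grip_width: 0.0346
grip_force: 0.0
time: 61.72
position: [0.5008, -0.1873, 0.2103]
tool_rot: [0.876, 0.483, 0.0, -0.001]
ft_force: [-1.0, 0.2, -0.4]
grip_width: 0.0349
grip_force: 0.0
time: 62.47
position: [0.5008, -0.1876, 0.2103]
tool_rot: [0.614, 0.789, 0.0, -0.0]
ft_force: [-0.8, -0.0, 0.4]
grip_width: 0.0348
grip_force: 0.0
pos [ 0.5008 -0.1876  0.2103] yaw 104.3 q6 -0.82 tilt [-0.     0.001 -1.   ]
delta cm [-9.02  0.08 10.13]
```

```bash
python3 -m pendant '[{"jaw":0.4,"linear":[-3,0,0],"twist":0},{"jaw":0.4,"linear":[-3,0,0],"twist":0},{"jaw":0.4,"linear":[-3,0.1,0],"twist":0},{"jaw":0.4,"linear":[0,0,0],"twist":0},{"jaw":0.4,"linear":[0,0,3.5],"twist":0},{"jaw":0.4,"linear":[0,0,3.3],"twist":0},{"jaw":0.4,"linear":[0,0,2.2],"twist":0},{"jaw":0.4,"linear":[0,0,1.1],"twist":0},{"jaw":0.4,"linear":[0,0,0],"twist":0}]'
python3 -m pendant '[{"jaw":0,"linear":[0,0,0],"twist":0},{"jaw":0,"linear":[0,0,0],"twist":0},{"jaw":0,"linear":[0,0,0],"twist":0},{"jaw":0,"linear":[0,0,0],"twist":0},{"jaw":0,"linear":[0,0,0],"twist":0},{"jaw":0,"linear":[0,0,0],"twist":0},{"jaw":0,"linear":[0,0,0],"twist":0}]' 30
python3 -m pendant '[{"jaw":0,"linear":[0.034,-0.55,0],"twist":7},{"jaw":0,"linear":[0.034,-0.55,0],"twist":7},{"jaw":0,"linear":[0.034,-0.55,0],"twist":7},{"jaw":0,"linear":[0.034,-0.55,0],"twist":7},{"jaw":0,"linear":[0.034,-0.55,0],"twist":7},{"jaw":0,"linear":[0.034,-0.55,0],"twist":7},{"jaw":0,"linear":[0.034,-0.55,0],"twist":7},{"jaw":0,"linear":[0.034,-0.55,0],"twist":7},{"jaw":0,"linear":[0.034,-0.55,0],"twist":7},{"jaw":0,"linear":[0.034,-0.55,0],"twist":7},{"jaw":0,"linear":[0.034,-0.55,0],"twist":7},{"jaw":0,"linear":[0.034,-0.55,0],"twist":7}]'
python3 -c "
from h import *
tooldelta([.513,-.232,.109])"
```

```text
time: 63.22
position: [0.5226, -0.2734, 0.1068]
tool_rot: [0.613, 0.79, 0.0, -0.003]
ft_force: [-1.3, -0.7, 0.2]
grip_width: 0.035
grip_force: 0.0
time: 63.8
position: [0.5239, -0.2759, 0.1109]
tool_rot: [0.613, 0.79, -0.001, 0.0]
ft_force: [-3.2, -1.2, 6.0]
grip_width: 0.0091
grip_force: 30.0
time: 64.8
position: [0.4719, -0.2495, 0.111]
tool_rot: [0.985, 0.175, 0.001, 0.003]
ft_force: [-0.7, -5.2, 3.3]
grip_width: 0.0089
grip_force: 30.1
pos [ 0.4719 -0.2495  0.111 ] yaw 20.1 q6 0.53 tilt [ 0.003 -0.005 -1.   ]
delta cm [ 4.46 -0.23  0.2 ]
```

```bash
python3 -m pendant '[{"jaw":0,"linear":[0.034,-0.55,0],"twist":7},{"jaw":0,"linear":[0.034,-0.55,0],"twist":7},{"jaw":0,"linear":[0.034,-0.55,0],"twist":7},{"jaw":0,"linear":[0.034,-0.55,0],"twist":7},{"jaw":0,"linear":[0.034,-0.55,0],"twist":7},{"jaw":0,"linear":[0.034,-0.55,0],"twist":7},{"jaw":0,"linear":[0.034,-0.55,0],"twist":7},{"jaw":0,"linear":[0.034,-0.55,0],"twist":7},{"jaw":0,"linear":[0.034,-0.55,0],"twist":7},{"jaw":0,"linear":[0.034,-0.55,0],"twist":7},{"jaw":0,"linear":[0.034,-0.55,0],"twist":7},{"jaw":0,"linear":[0.034,-0.55,0],"twist":7}]'
python3 -m pendant '[{"jaw":0,"linear":[0.034,-0.54,0],"twist":7},{"jaw":0,"linear":[0.034,-0.5,0],"twist":6.5},{"jaw":0,"linear":[0,0,0],"twist":0},{"jaw":0,"linear":[0,0,0],"twist":0}]'
python3 -c "
from h import *
tooldelta([.513,-.232,.109]);o=robot.get_obs();print(o['ft_force'],o['moment'])"
```

```text
time: 65.8
position: [0.4937, -0.1939, 0.1109]
tool_rot: [0.849, -0.529, 0.002, 0.002]
ft_force: [-4.8, -9.8, 3.5]
grip_width: 0.0089
grip_force: 30.0
time: 66.13
position: [0.5042, -0.1905, 0.1109]
tool_rot: [0.782, -0.623, 0.003, 0.001]
ft_force: [-3.8, -7.3, 4.2]
grip_width: 0.0087
grip_force: 30.2
pos [ 0.5042 -0.1905  0.1109] yaw -77.1 q6 2.35 tilt [ 0.003 -0.005 -1.   ]
delta cm [4.24 0.07 0.22]
[-3.78327721 -7.29113721  4.24372466] [-1.0997025   0.65517442 -0.20156431]
```

```bash
python3 -m pendant '[{"jaw":0,"linear":[0.02,-0.4,0],"twist":5},{"jaw":0,"linear":[0,0,0],"twist":0},{"jaw":0.25,"linear":[0,0,0],"twist":0},{"jaw":0.25,"linear":[0,0,0],"twist":0},{"jaw":0.25,"linear":[0,0,-3],"twist":0},{"jaw":0.25,"linear":[0,0,-3.5],"twist":0},{"jaw":0.25,"linear":[0,0,-4],"twist":0},{"jaw":0.25,"linear":[3.5,0,0],"twist":0},{"jaw":0.25,"linear":[3.5,0,0],"twist":0},{"jaw":0.25,"linear":[3.5,0,0],"twist":0},{"jaw":0.25,"linear":[3.5,0,0],"twist":0},{"jaw":0.25,"linear":[3.5,0,0],"twist":0}]'
python3 -m pendant '[{"jaw":0.25,"linear":[3.5,0,-3],"twist":0},{"jaw":0.25,"linear":[3.5,0,-3],"twist":0},{"jaw":0.25,"linear":[3.5,0,-3],"twist":0},{"jaw":0.25,"linear":[3.5,0,0],"twist":0},{"jaw":0.25,"linear":[3.5,0,0],"twist":0},{"jaw":0.25,"linear":[3.5,0,0],"twist":0},{"jaw":0.25,"linear":[0,0,0],"twist":0},{"jaw":0.25,"linear":[0,0,0],"twist":0}]'
python3 - <<'E'
from h import *
c=cams.camera('top');im=c['color'];hsv=cv2.cvtColor(im,cv2.COLOR_BGR2HSV);H,S=hsv[...,0],hsv[...,1]
m=(H>18)&(H<35)&(S>100);w=np.zeros_like(m);w[150:230,300:390]=1;m&=w
v,u=np.nonzero(m);print(len(u),onplane(c,(u.mean(),v.mean()),.079))
cv2.imwrite('pics/t9.png',cv2.resize(im[65:265,200:500],(780,520)))
m=((H<8)|(H>172))&(S>120);w[:]=0;w[160:230,375:430]=1;m&=w;v,u=np.nonzero(m);p=onplane(c,(u.mean(),v.mean()),.135)[0];print(len(u),p,np.degrees(np.arctan2(p[1]+.232,p[0]-.513)))
E
```

```text
time: 67.13
position: [0.5314, -0.3608, 0.2147]
tool_rot: [0.754, -0.657, 0.0, -0.001]
ft_force: [0.7, 0.3, -0.8]
grip_width: 0.0217
grip_force: 0.0
time: 67.8
position: [0.558, -0.5592, 0.2934]
tool_rot: [0.754, -0.657, -0.001, -0.001]
ft_force: [-0.1, 1.2, 0.0]
grip_width: 0.0217
grip_force: 0.0
136 [[ 0.43692053 -0.04683724  0.079     ]]
18 [ 0.50522768 -0.16902843  0.135     ] 97.03619118863624
```

View pics/t9.png

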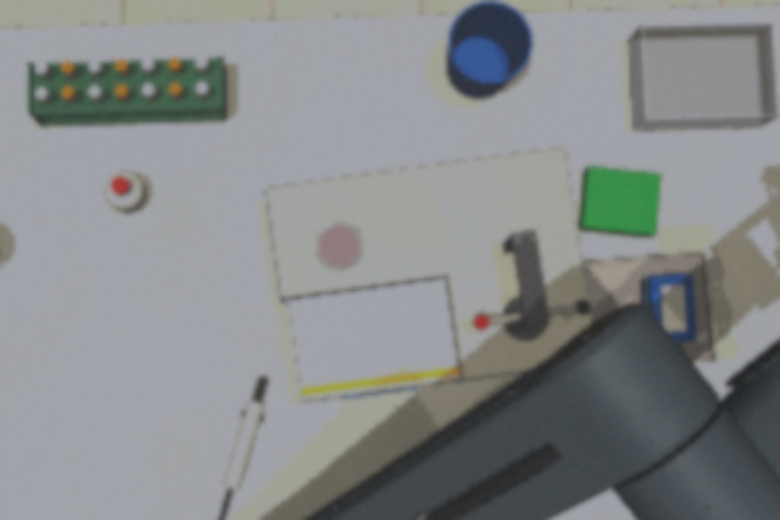

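The cover is shut: its stripe is at crop (380,383) and the red ball at (481,321), so the crank is near 0. The tip box is in the tray at crop (670,307), the bystanders in view have not moved, and the arm is clear.

```bash
python3 -c "
from rig import robot
print(robot.hand_in())"
```

```text
the job is handed in; nothing more can be done
None
```

I handed the job in at about 68 s: the tip box is in the tray, all four pots stand in the well and the cover is wound shut. The hand-in call returned no verdict, so this rests on the last camera pictures.

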